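Find the lock's catch with a two-pin key and lock the console

TASK

Take the two-pin service key (the one with the flat handle) from its stand, put its foot down through the keyhole of the lock on the console and, pressing only gently, turn it back and forth until its pins drop into the hidden pockets. Then turn the lock with it until the key is in line with the keyhole again, and leave the key standing fully down in the lock. Do not force the key against the lock, and leave the other things where they are.

Things in the scene. Friction and masses are not known exactly. Their poses are not given: they have to be found in the camera images.
- pin_key: The two-pin key, 55 to 90 g, upright in the stand. Origin: midway between the two pin tips; z up the shaft, x along the line through both pins and the flat handle's width. Two round pins, 6 mm thick, 9 mm long, tips tapered, 13 mm either side of the axis along x; above them a cross bar 34 x 6 mm, 9 to 15 mm up; then a round shaft 10 mm thick. A half turn about z gives the same key.
- handle (a point): Centre of the two-pin key's flat handle, 66 mm above its pin tips, axes as the key's. The handle measures 36 mm (x) x 10 mm (y) and spans 48 to 84 mm above the pin tips. Grip it across the 10 mm thickness, fingers closing along key y, firmly (about 40 N). The other key has a round knob instead.
- lock (a point): Centre of the keyhole, in the top face of the lock's cover; z up, x along the slot. The lock is a square metal housing 60 x 60 mm standing 36 mm above the console's deck (116 mm above the table). Keyhole: slot 37 mm (x) x 9 mm (y) with a 13 x 13 mm opening in its middle for the shaft, through a cover 5.5 mm thick. Below it the key's foot can be turned.
- core_top (a point): Point on the lock's axis, 23 mm below the cover's top: flat top of the turning core, where the pin tips first rest; the bar is then below the cover. The core has a cross of 4 pockets, 90 degrees apart, 9 mm wide. Its turn is hidden: the key's nearest pockets lie 31 to 45 degrees from the slot, to one side or the other. Search under 2 to 6 N of push; pushed harder the core may turn along.
- core_seat (a point): Point on the lock's axis, 32 mm below the cover's top: where the pin tips come when over two pockets (to about 6 degrees): the key goes 9 mm further down, its bar resting on the core's 16 mm hub. Core and key then turn together, either way, against an even friction of about 0.12 N m, no spring, no stop near. Over 30 N between key and lock harms it.
- console: White and black desk-top console, 256 mm (x) x 336 mm (y), fixed; origin at the centre of its underside, deck 80 mm up. The lock's axis is 55 mm from its centre towards its -x. A tilted display stands across its far part (50 to 125 mm from the centre towards +x), up to 100 mm above the deck.
- stand: Grey fixed key stand, 146 mm (x) x 24 mm (y) x 24 mm tall; origin at the centre of its underside. Two open pockets 37 x 10 mm, 20 mm deep (floor 4 mm above the table), 40 mm either side of the origin along x; a key stands in each, its x along the stand's x.
- round_key: the other key in the stand: steel foot and shaft like the two-pin key, but a round knob handle 26 mm across, 30 mm tall (48 to 78 mm above its foot). A bystander.
- bottle: white bottle, 48 mm across, 130 mm tall, standing on the table; origin at the centre of its underside. A bystander.
- tape: roll of tape lying flat, 90 mm across, 22 mm tall; origin at the centre of its underside. A bystander.
- screwdriver: screwdriver lying on the table. A bystander.
- fan: black cooling fan lying flat, 60 x 60 x 25 mm; origin at the centre of its underside. A bystander.
- carton: small cardboard box, 90 x 70 x 50 mm; origin at the centre of its underside. A bystander.
- jar: small white jar, 38 mm across, 35 mm tall, on the console's deck; origin at the centre of its underside. A bystander.
Things that resemble listed ones, but are neither listed nor needed, are in the scene too. There is more than one size of the pin_key; the job needs the largest.

How it is judged:
By the outcome, as a careful person would: the job done as asked, in the order asked, and still so for the second after the job is handed in, with the robot touching nothing.
It also fails if it takes over 70 s, if anything falls off the work surface, if the arm or the gripper's body presses on something with over 40 N, if the wrist force passes 120 N, or if a joint passes its speed limit or range.

ROBOT

A 6-joint arm with a two-finger parallel gripper is mounted at the origin on the work surface. World frame = base frame: x ahead of the robot, y to its left, z up, the work surface at z = 0. Lengths are in mm, angles in rad, forces in N, time in s.
With the tool pointing down it reaches from about 400 to 925 mm from the base axis. Payload 12.5 kg.
Tool frame: the origin (TCP) lies on the mounting face of the last link; the fingertips stand 190 mm ahead of it and the grasp point (between the pads) lies 171 mm ahead of it (env.grasp_offset is the distance from the TCP to the grasp point, in mm); z points along the fingers, y is the direction in which the jaws open and shut (so a half turn about z gives the same grasp; the last joint's range is limited). The gripper opens to 95 mm and grips with 3 to 60 N. Pads are 20 mm wide; open, the fingers measure 119 mm over their backs; the gripper's body (75 mm by 180 mm) begins 59 mm behind the grasp point.
Start: joints at [1.053, 0.491, 1.559, -0, 1.092, -0.106], TCP at [250.139, 572.761, 404.761] pointing down, gripper open.
Joint ranges: [-3.1, 3.1], [-0.84, 2.19], [0.05, 2.79], [-1.13, 4.28], [0.06, 2.93], [-2.69, 2.69]. Speed limits (rad/s): [2.22, 2.22, 2.79, 3.14, 3.14, 3.14].

INTERFACE

Orientations are given as [roll, pitch, yaw] about the fixed x, y, z axes, in that order (R = Rz(yaw) Ry(pitch) Rx(roll)).
In Python, from cell import env, viewer gives the robot as it stands.
- The arm moves only by the tool play_rows, never from a script. Its argument "increments" is a list of rows, each an object of numbers: "dx", "dy", "dz": the shift along the tool's x, y, z in mm; "rx", "ry", "rz": the turn, a rotation vector about the tool's x, y, z in units of 6 degrees (1.0 is 6 degrees). A call has 1 to 8 rows; each row is the pose to reach, as a shift and turn from the pose measured when the call began, along the tool's axes at that moment; what a row does not reach only later rows make up. A row lasts 1/12 s, in which the tool goes at most 41.7 mm and 7.16 degrees, less where a joint would pass 70% of its speed; a pose out of reach is approached as far as the arm can. A call with a gripper value outside its range is refused whole. "fingers" is the opening, from 0 (shut) to 1 (fully open), set as the call begins (left out, the last holds). The fingers move at their own pace and stop on an object; the grip force is fixed at half the most. Time passes only in rows, so rows that repeat a pose let the fingers close. It gives the time, the measured TCP pose, the force and the opening at its end, in the units of the state.
- env.state(): the state, without advancing time (a new reading comes with each control period).
- viewer.read_camera(name): name is "scene" or "top"; returns a dict with "image" (480x640x3 uint8, red, green, blue), "fx", "fy", "cx", "cy" (pixels), "k1" (the pictures are not rectified: a ray, as slopes to the right and down, at radius r is drawn at 1 + k1 r^2 times it, then the intrinsics apply), "rvec" (rotation vector, rad) and "tvec" (3), from world to camera coordinates, as OpenCV has them. Camera axes: x right, y down, z forward; pixel columns grow to the right and rows downward; lengths in mm; the calibration is good to about 2 mm. A picture is of the moment at which its call begins. There is no depth.
- env.job_done(): hands the job in, once; it reports no verdict.
The state is a dict: "t": time; "joints": joint angles; "qvel": joint speeds; "tau": joint torques, N m; "eef_pos": TCP position; "tcp_rot": TCP orientation; "ft_force": force on the tool from outside, world axes, zero at the start; "moment": the same for the moment, N m; "opening": opening from 0.0 (shut) to 1.0 (fully open).
Only numpy, scipy, OpenCV 4.12 (cv2) and the standard library are available. Lean on these libraries where they do the work, as an engineer would, in place of code of your own. Each camera call takes 0.05 s, during which the arm holds its last target.

## Working session

There is one attempt and no reset: what is moved stays moved. The work goes in short steps, Python scripts to look and compute and a tool call to move; the robot and the scene stay as the last step left them, time stands still between calls to the robot, and variables do not carry over. Pictures are saved under pics/ and viewed, and the job is handed in when it is done.

Besides the shell and the picture viewer there is one more tool, called after ">>>" as name(argument=value, ...) on one line, values as JSON. play_rows: Moves the arm, as the interface text tells. Its arguments: {"type":"object","properties":{"increments":{"type":"array","items":{"type":"object","properties":{"dx":{"type":"number"},"dy":{"type":"number"},"dz":{"type":"number"},"rx":{"type":"number"},"ry":{"type":"number"},"rz":{"type":"number"}}}},"fingers":{"type":"number"}},"required":["increments"]}

```bash
ls; mkdir -p pics; cat > h.py <<'E'
import numpy as np, cv2
from cell import env, viewer
def cam(n):
    return viewer.read_camera(n)
def save(c,f): cv2.imwrite(f,c["image"][:,:,::-1])
E
python3 - <<'E'
from h import *
for n in("scene","top"):
    c=cam(n); save(c,f"pics/{n}0.png"); np.save(f"pics/{n}0.npy",{k:v for k,v in c.items()},allow_pickle=True)
    print({k:v for k,v in c.items() if k!="image"})
print(env.state(), env.grasp_offset)
E
```

```text
pics
{'fx': 473.89238804954755, 'fy': 473.89238804954755, 'cx': 322.45928177475815, 'cy': 247.1259988711412, 'k1': 0.02562253520429475, 'rvec': array([ 0.89501461,  2.66669199, -0.88928636]), 'tvec': array([ 410.38074131, -264.05148373, 1367.53605788])}
{'fx': 518.4796262572966, 'fy': 518.4796262572966, 'cx': 314.25170548008236, 'cy': 235.57037642565243, 'k1': -0.019733940220712936, 'rvec': array([ 2.1642268 , -2.20970827,  0.10607072]), 'tvec': array([  76.13333954,  544.71660098, 1100.39290807])}
{'t': 0.1, 'joints': array([ 1.05342370e+00,  4.91499549e-01,  1.55939018e+00, -4.18559471e-06,
        1.09169781e+00, -1.05623723e-01]), 'qvel': array([-0.00049619, -0.00312267, -0.00173187, -0.00038673, -0.00063965,
        0.00163642]), 'tau': array([ 1.73969827e-03, -6.13622332e+01, -2.58603090e+01,  6.93647400e-02,
        4.70383116e-02, -8.26382529e-05]), 'eef_pos': array([250.11254373, 572.74338851, 404.21934802]), 'tcp_rot': array([-3.14060292e+00, -1.01196461e-04,  2.72984563e+00]), 'ft_force': array([ 0.52628139, -0.03606665,  0.16949888]), 'moment': array([ 0.03117066, -0.00098475, -0.03570902]), 'opening': 0.9996839882749223} 171.3
```

View pics/scene0.png

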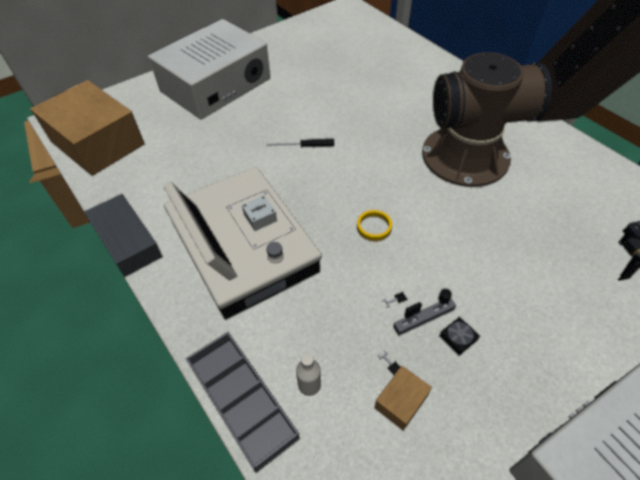

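View pics/top0.png

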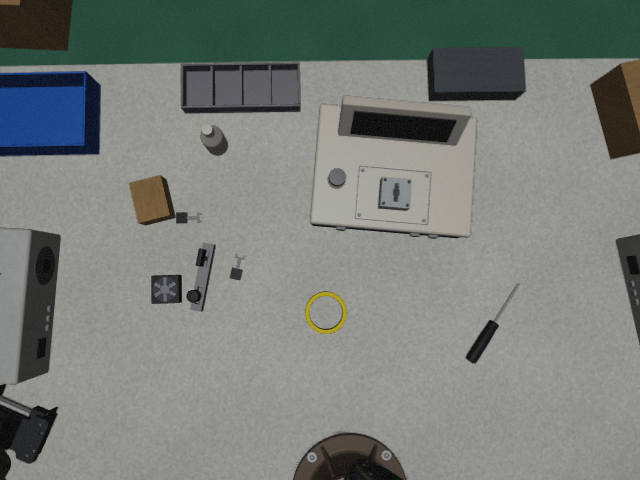

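```bash
python3 - <<'E'
import cv2,numpy as np
a=cv2.imread("pics/scene0.png");b=cv2.imread("pics/top0.png")
def cr(im,x,y,w,h,s): return cv2.resize(im[y:y+h,x:x+w],(w*s,h*s),interpolation=cv2.INTER_CUBIC)
cv2.imwrite("pics/c1.png",np.hstack([cr(a,370,280,100,100,4),cr(b,170,205,100,100,4)][:2]) if 1 else 0)
cv2.imwrite("pics/c1.png",np.hstack([cr(a,370,280,100,110,4),cr(b,165,205,100,110,4)]))
cv2.imwrite("pics/c2.png",np.hstack([cr(a,220,180,80,80,5),cr(b,350,155,80,80,5)]))
E
```

```text
(no output)
```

View pics/c1.png

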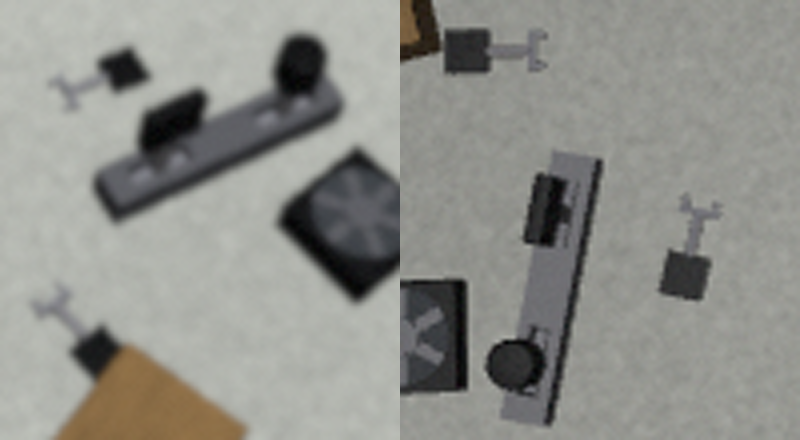

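View pics/c2.png

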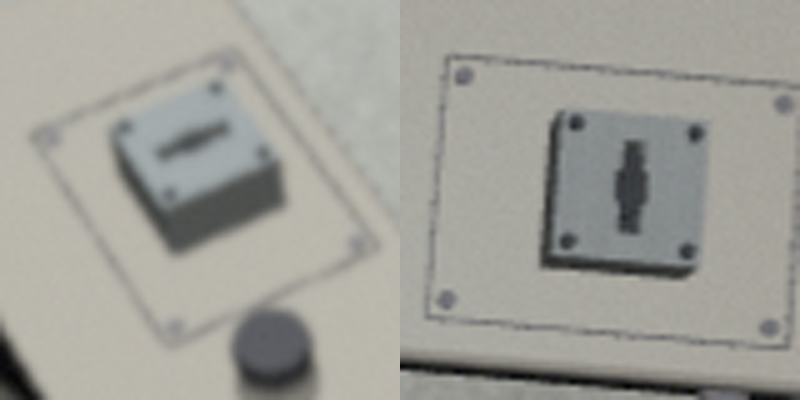

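```bash
cat >> h.py <<'E'
def load(n): return np.load(f"pics/{n}.npy",allow_pickle=True).item()
def rays(c,uv):
    uv=np.atleast_2d(np.float64(uv)); d=(uv-[c["cx"],c["cy"]])/[c["fx"],c["fy"]]
    s=d.copy()
    for _ in range(20): s=d/(1+c["k1"]*(s**2).sum(1,keepdims=True))
    R=cv2.Rodrigues(c["rvec"])[0]; return -R.T@c["tvec"], np.c_[s,np.ones(len(s))]@R
def onz(c,uv,z):
    o,r=rays(c,uv); return o+r*((z-o[2])/r[:,2])[:,None]
def proj(c,P):
    P=np.atleast_2d(P)@cv2.Rodrigues(c["rvec"])[0].T+c["tvec"]; s=P[:,:2]/P[:,2:]
    return s*(1+c["k1"]*(s**2).sum(1,keepdims=True))*[c["fx"],c["fy"]]+[c["cx"],c["cy"]]
def tri(c1,p1,c2,p2):
    o1,r1=rays(c1,p1);o2,r2=rays(c2,p2);out=[]
    for a,b in zip(r1,r2):
        t=np.linalg.lstsq(np.c_[a,-b],o2-o1,rcond=None)[0]; A=o1+a*t[0];B=o2+b*t[1]; out.append(np.r_[(A+B)/2,np.linalg.norm(A-B)])
    return np.array(out)
def crop(im,x,y,w,h,s,f,grid=10):
    o=cv2.resize(im[y:y+h,x:x+w,::-1],(w*s,h*s),interpolation=cv2.INTER_CUBIC)
    for i in range((-x)%grid,w,grid):
        cv2.line(o,(i*s,0),(i*s,6),(0,0,255),1); cv2.putText(o,str(x+i),(i*s+2,14),0,.4,(0,0,255),1)
    for i in range((-y)%grid,h,grid):
        cv2.line(o,(0,i*s),(6,i*s),(0,0,255),1); cv2.putText(o,str(y+i),(8,i*s+4),0,.4,(0,0,255),1)
    cv2.imwrite(f,o)
E
python3 - <<'E'
from h import *
t=load("top0");s=load("scene0")
crop(t["image"],180,235,50,80,7,"pics/d1.png");crop(s["image"],385,280,75,60,9,"pics/d2.png")
crop(t["image"],370,170,50,45,14,"pics/d3.png");crop(s["image"],235,185,50,50,12,"pics/d4.png")
E
```

```text
(no output)
```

View pics/d1.png

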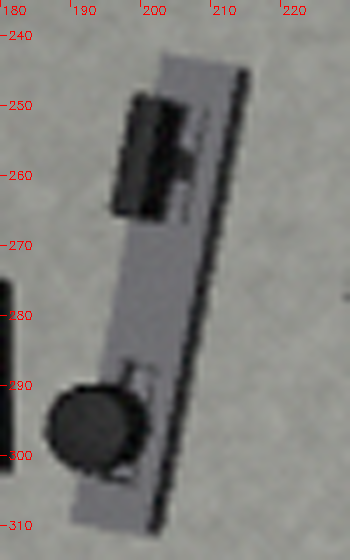

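View pics/d2.png

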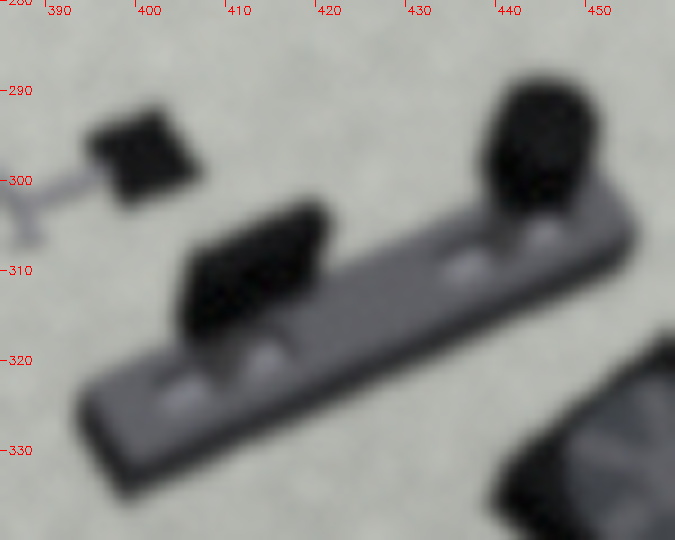

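View pics/d3.png

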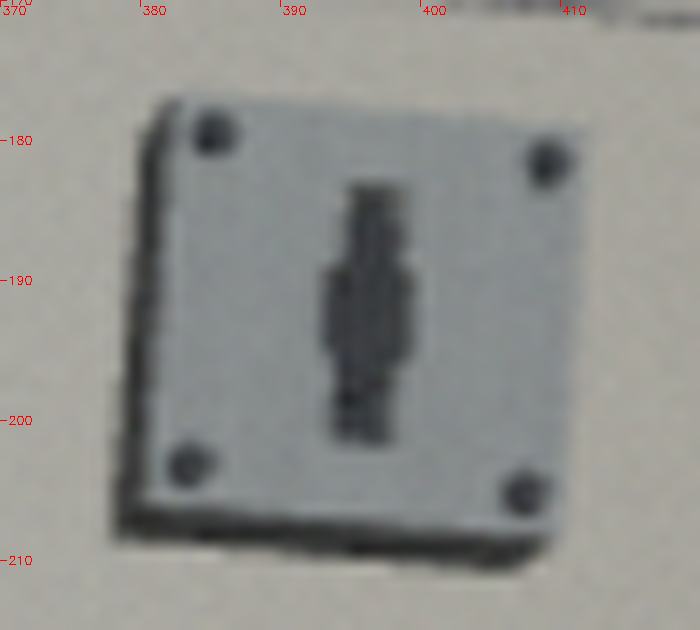

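View pics/d4.png

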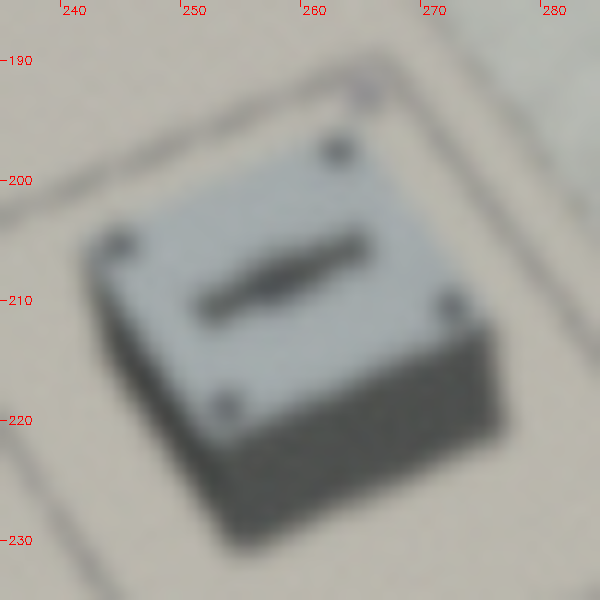

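```bash
python3 - <<'E'
from h import *
t=load("top0");s=load("scene0")
def o(p,x,y,k): return (np.float64(p)+.5)/k-.5+[x,y]
st=o([(215,134),(549,166),(190,467),(526,495),(368,315),(377,184),(362,446)],370,170,14)
ss=o([(120,244),(338,150),(228,406),(452,308),(283,280),(205,312),(363,248)],235,185,12)
np.set_printoptions(precision=1,suppress=True)
# order correspondences: project top@116 to scene
P=onz(t,st,116);print(P);print(proj(s,P));print(ss)
print("scene@116",onz(s,ss,116))
h=o([(162,52),(238,66),(70,521),(150,534)],180,235,7); Q=onz(t,h,24);print("stand",Q,Q.mean(0)); print(proj(s,Q))
ht=o([(137,94),(163,98),(140,219),(112,214)],180,235,7);H=onz(t,ht,88);print("handle",H,H.mean(0));print(proj(s,H))
E
```

```text
[[ 649.2  -77.7  116. ]
 [ 643.7 -125.6  116. ]
 [ 601.2  -72.5  116. ]
 [ 596.2 -120.5  116. ]
 [ 622.6  -98.8  116. ]
 [ 641.5 -100.7  116. ]
 [ 603.7  -97.3  116. ]]
[[254.  217.6]
 [245.1 204.1]
 [272.9 209.4]
 [263.4 196.2]
 [258.9 206.8]
 [251.5 210. ]
 [266.1 203.5]]
[[244.5 204.9]
 [262.7 197. ]
 [253.5 218.4]
 [272.2 210.2]
 [258.1 207.9]
 [251.6 210.5]
 [264.8 205.2]]
scene@116 [[ 646.  -124.2  116. ]
 [ 599.  -119.4  116. ]
 [ 651.2  -76.4  116. ]
 [ 603.8  -71.3  116. ]
 [ 625.8  -97.1  116. ]
 [ 642.2  -99.3  116. ]
 [ 609.   -94.7  116. ]]
stand [[537.  305.2  24. ]
 [532.2 281.9  24. ]
 [394.4 333.8  24. ]
 [390.  309.5  24. ]] [463.4 307.6  24. ]
[[399.6 330.3]
 [393.9 321.2]
 [456.4 304.3]
 [449.7 295.7]]
handle [[520.2 299.8  88. ]
 [518.9 292.2  88. ]
 [484.  299.   88. ]
 [485.6 307.1  88. ]] [502.2 299.5  88. ]
[[407.6 309.5]
 [405.6 306.6]
 [420.3 299.9]
 [422.4 303.1]]
```

```bash
cat >> h.py <<'E'
from scipy.spatial.transform import Rotation as Ro
def go(pos,yaw_deg,st=None):
    st=st or env.state(); R=Ro.from_euler("xyz",st["tcp_rot"]); T=Ro.from_euler("xyz",[np.pi,0,np.radians(yaw_deg)])
    d=R.inv().apply(np.array(pos)-st["eef_pos"]); r=(R.inv()*T).as_rotvec(degrees=True)/6
    print("tool shift",d.round(2),"turn",r.round(3)," now",st["eef_pos"].round(2),np.degrees(st["tcp_rot"]).round(2),"F",st["ft_force"].round(2),"M",st["moment"].round(3),"op",round(st["opening"],3),"t",st["t"],"j",st["joints"].round(2))
E
python3 -c "
from h import *
go([502.3,299.7,330],168.7)"
```

```text
tool shift [-340.39 -149.22   74.33] turn [-9.000e-03 -2.000e-03 -2.049e+00]  now [250.11 572.74 404.22] [-1.7994e+02 -1.0000e-02  1.5641e+02] F [ 0.53 -0.04  0.17] M [ 0.031 -0.001 -0.036] op 1.0 t 0.1 j [ 1.05  0.49  1.56 -0.    1.09 -0.11]
```

>>> play_rows(increments=[{"dx": -34, "dy": -15, "dz": 0, "rz": -0.2}, {"dx": -68, "dy": -30, "dz": 0, "rz": -0.4}, {"dx": -102, "dy": -45, "dz": 0, "rz": -0.6}, {"dx": -136, "dy": -60, "dz": 0, "rz": -0.8}, {"dx": -170, "dy": -75, "dz": 10, "rz": -1.1}, {"dx": -204, "dy": -90, "dz": 20, "rz": -1.4}, {"dx": -238, "dy": -105, "dz": 30, "rz": -1.7}, {"dx": -272, "dy": -120, "dz": 40, "rz": -2.0}], fingers=1)

```text
invalid input
```

```bash
python3 -c "
from h import *
go([502.3,299.7,330],168.7)"
```

```text
tool shift [-340.39 -149.22   74.33] turn [-9.000e-03 -2.000e-03 -2.049e+00]  now [250.11 572.74 404.22] [-1.7994e+02 -1.0000e-02  1.5641e+02] F [ 0.53 -0.04  0.17] M [ 0.031 -0.001 -0.036] op 1.0 t 0.1 j [ 1.05  0.49  1.56 -0.    1.09 -0.11]
```

>>> play_rows(increments=[{"dx": -34, "dy": -15, "dz": 0, "rx": 0, "ry": 0, "rz": -0.2}, {"dx": -68, "dy": -30, "dz": 0, "rx": 0, "ry": 0, "rz": -0.4}, {"dx": -102, "dy": -45, "dz": 0, "rx": 0, "ry": 0, "rz": -0.6}, {"dx": -136, "dy": -60, "dz": 0, "rx": 0, "ry": 0, "rz": -0.8}, {"dx": -170, "dy": -75, "dz": 10, "rx": 0, "ry": 0, "rz": -1.1}, {"dx": -204, "dy": -90, "dz": 20, "rx": 0, "ry": 0, "rz": -1.4}, {"dx": -238, "dy": -105, "dz": 30, "rx": 0, "ry": 0, "rz": -1.7}, {"dx": -272, "dy": -120, "dz": 40, "rx": 0, "ry": 0, "rz": -2.0}])

```text
t: 0.77
eef_pos: [452.2, 352.3, 363.8]
tcp_rot: [-3.141, -0.001, 2.941]
ft_force: [-0.0, 0.5, 1.0]
opening: 0.996
```

```bash
python3 -c "
from h import *
go([502.3,299.7,330],168.7)"
```

```text
tool shift [-59.6  -41.54  33.78] turn [-0.01  -0.005 -0.033]  now [452.2  352.32 363.77] [-1.7994e+02 -3.0000e-02  1.6850e+02] F [-0.03  0.5   0.98] M [0.038 0.028 0.015] op 0.996 t 0.7667 j [ 0.55  0.46  1.74 -0.    0.94 -0.82]
```

>>> play_rows(increments=[{"dx": -30, "dy": -21, "dz": 15, "rz": 0}, {"dx": -59.6, "dy": -41.5, "dz": 30, "rz": 0}, {"dx": -59.6, "dy": -41.5, "dz": 34, "rz": 0}, {"dx": -59.6, "dy": -41.5, "dz": 34, "rz": 0}, {"dx": -59.6, "dy": -41.5, "dz": 34, "rz": 0}])

```text
invalid input
```

```bash
python3 -c "
from h import *
go([502.3,299.7,241],168.7)
t=cam('top');s=cam('scene');np.save('pics/top1.npy',t,allow_pickle=True);np.save('pics/scene1.npy',s,allow_pickle=True)
crop(t['image'],130,200,120,120,5,'pics/e1.png');crop(s['image'],360,210,120,130,4,'pics/e2.png')"
```

```text
tool shift [-59.64 -41.45 122.78] turn [-0.01  -0.005 -0.033]  now [452.2  352.32 363.77] [-1.7994e+02 -3.0000e-02  1.6850e+02] F [-0.03  0.5   0.98] M [0.038 0.028 0.015] op 0.996 t 0.7667 j [ 0.55  0.46  1.74 -0.    0.94 -0.82]
```

View pics/e1.png

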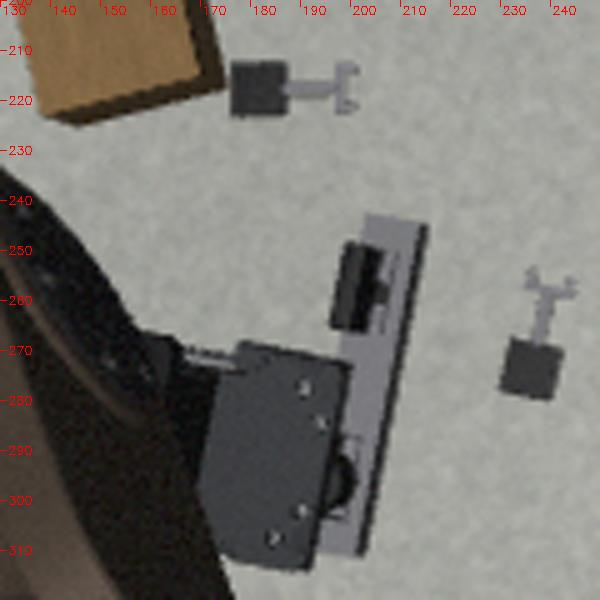

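View pics/e2.png

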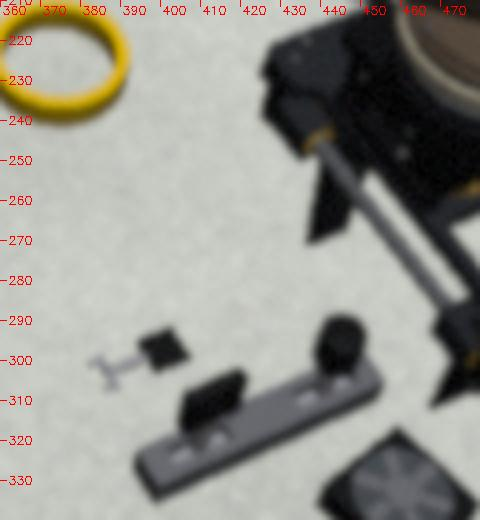

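All six fields are needed in each row.

>>> play_rows(increments=[{"dx": -30, "dy": -21, "dz": 15, "rx": 0, "ry": 0, "rz": 0}, {"dx": -59.6, "dy": -41.5, "dz": 30, "rx": 0, "ry": 0, "rz": 0}, {"dx": -59.6, "dy": -41.5, "dz": 34, "rx": 0, "ry": 0, "rz": 0}, {"dx": -59.6, "dy": -41.5, "dz": 34, "rx": 0, "ry": 0, "rz": 0}, {"dx": -59.6, "dy": -41.5, "dz": 34, "rx": 0, "ry": 0, "rz": 0}])

```text
t: 1.28
eef_pos: [503.6, 298.0, 328.5]
tcp_rot: [-3.138, -0.003, 2.936]
ft_force: [-0.0, 0.1, -0.0]
opening: 0.998
```

```bash
python3 -c "
from h import *
go([502.3,299.7,241],168.7)
t=cam('top');s=cam('scene');np.save('pics/top1.npy',t,allow_pickle=True);np.save('pics/scene1.npy',s,allow_pickle=True)
crop(t['image'],130,200,120,120,5,'pics/e1.png');crop(s['image'],360,210,120,130,4,'pics/e2.png')
R=[502.3,299.7,140]; print(proj(s,[502,299.7,140]),proj(s,[502.3,299.7,88]))"
```

```text
tool shift [ 1.39  1.69 87.48] turn [-0.033 -0.024 -0.084]  now [503.6  298.01 328.48] [-1.7980e+02 -1.5000e-01  1.6819e+02] F [-0.04  0.14 -0.05] M [ 0.028 -0.025 -0.005] op 0.998 t 1.2833 j [ 0.42  0.52  1.74 -0.    0.88 -0.94]
[[417.97571078 291.52954768]] [[414.02492239 304.83686189]]
```

View pics/e2.png

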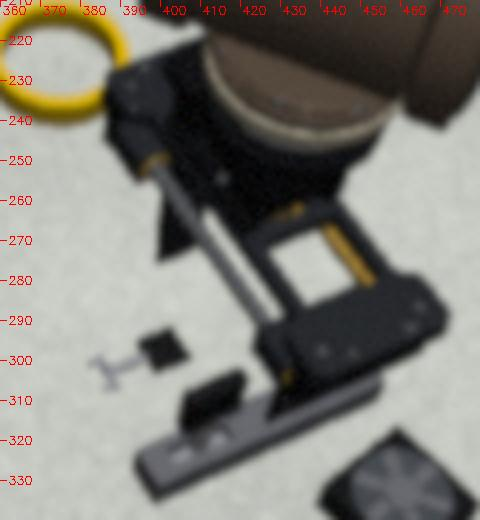

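>>> play_rows(increments=[{"dx": 0.8, "dy": 2, "dz": 20, "rx": -0.03, "ry": -0.02, "rz": -0.08}, {"dx": 0.8, "dy": 2, "dz": 40, "rx": -0.03, "ry": -0.02, "rz": -0.08}, {"dx": 0.8, "dy": 2, "dz": 60, "rx": -0.03, "ry": -0.02, "rz": -0.08}, {"dx": 0.8, "dy": 2, "dz": 78, "rx": -0.03, "ry": -0.02, "rz": -0.08}, {"dx": 0.8, "dy": 2, "dz": 87, "rx": -0.03, "ry": -0.02, "rz": -0.08}, {"dx": 0.8, "dy": 2, "dz": 87, "rx": -0.03, "ry": -0.02, "rz": -0.08}, {"dx": 0.8, "dy": 2, "dz": 87, "rx": -0.03, "ry": -0.02, "rz": -0.08}])

```text
t: 1.97
eef_pos: [502.5, 301.2, 242.8]
tcp_rot: [3.141, 0.001, 2.947]
ft_force: [0.8, -0.6, -0.5]
opening: 1.0
```

```bash
python3 -c "
from h import *
go([503,300.2,241],168.7)
t=cam('top');s=cam('scene')
crop(t['image'],150,210,100,110,5,'pics/e1.png');crop(s['image'],360,240,100,100,6,'pics/e2.png')"
```

```text
tool shift [-0.73 -0.87  1.75] turn [0.006 0.009 0.02 ]  now [502.45 301.19 242.75] [1.7996e+02 5.0000e-02 1.6882e+02] F [ 0.85 -0.55 -0.51] M [ 0.028 -0.004  0.012] op 1.0 t 1.9667 j [ 0.43  0.64  1.8  -0.    0.7  -0.95]
```

View pics/e2.png

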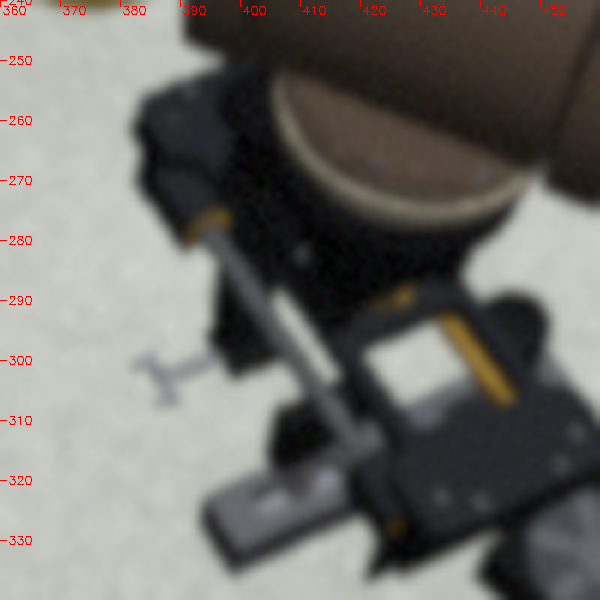

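>>> play_rows(increments=[{"dx": -0.7, "dy": -0.9, "dz": 1.7, "rx": 0, "ry": 0, "rz": 0}, {"dx": -0.7, "dy": -0.9, "dz": 1.7, "rx": 0, "ry": 0, "rz": 0}, {"dx": -0.7, "dy": -0.9, "dz": 1.7, "rx": 0, "ry": 0, "rz": 0}, {"dx": -0.7, "dy": -0.9, "dz": 1.7, "rx": 0, "ry": 0, "rz": 0}, {"dx": -0.7, "dy": -0.9, "dz": 1.7, "rx": 0, "ry": 0, "rz": 0}, {"dx": -0.7, "dy": -0.9, "dz": 1.7, "rx": 0, "ry": 0, "rz": 0}, {"dx": -0.7, "dy": -0.9, "dz": 1.7, "rx": 0, "ry": 0, "rz": 0}, {"dx": -0.7, "dy": -0.9, "dz": 1.7, "rx": 0, "ry": 0, "rz": 0}], fingers=0)

```text
t: 2.73
eef_pos: [503.2, 299.9, 241.7]
tcp_rot: [3.14, 0.002, 2.946]
ft_force: [0.3, -0.2, 0.5]
opening: 0.495
```

```bash
python3 -c "
from h import *
go([503,300.2,241],168.7)"
```

```text
tool shift [0.28 0.22 0.7 ] turn [0.014 0.021 0.016]  now [503.23 299.93 241.7 ] [1.7991e+02 1.2000e-01 1.6880e+02] F [ 0.28 -0.24  0.51] M [-0.012  0.001 -0.01 ] op 0.495 t 2.7333 j [ 0.42  0.64  1.8  -0.    0.69 -0.95]
```

>>> play_rows(increments=[{"dx": 0, "dy": 0, "dz": 0.3, "rx": 0, "ry": 0, "rz": 0}, {"dx": 0, "dy": 0, "dz": 0.3, "rx": 0, "ry": 0, "rz": 0}, {"dx": 0, "dy": 0, "dz": 0.3, "rx": 0, "ry": 0, "rz": 0}, {"dx": 0, "dy": 0, "dz": 0.3, "rx": 0, "ry": 0, "rz": 0}, {"dx": 0, "dy": 0, "dz": 0.3, "rx": 0, "ry": 0, "rz": 0}, {"dx": 0, "dy": 0, "dz": 0.3, "rx": 0, "ry": 0, "rz": 0}, {"dx": 0, "dy": 0, "dz": 0.3, "rx": 0, "ry": 0, "rz": 0}, {"dx": 0, "dy": 0, "dz": 0.3, "rx": 0, "ry": 0, "rz": 0}])

```text
t: 3.4
eef_pos: [503.2, 299.6, 241.3]
tcp_rot: [3.141, 0.002, 2.946]
ft_force: [-0.3, -4.4, 0.5]
opening: 0.101
```

```bash
python3 -c "
from h import *
go([503,300.2,241],168.7)"
```

```text
tool shift [0.31 0.51 0.32] turn [0.007 0.017 0.017]  now [503.2  299.64 241.32] [1.7996e+02 1.0000e-01 1.6880e+02] F [-0.3  -4.41  0.55] M [-0.929  0.047 -0.01 ] op 0.101 t 3.4 j [ 0.42  0.64  1.8  -0.    0.69 -0.95]
```

>>> play_rows(increments=[{"dx": 0, "dy": 0, "dz": 0, "rx": 0, "ry": 0, "rz": 0}, {"dx": 0, "dy": 0, "dz": 0, "rx": 0, "ry": 0, "rz": 0}, {"dx": 0, "dy": 0, "dz": 0, "rx": 0, "ry": 0, "rz": 0}, {"dx": 0, "dy": 0, "dz": -3, "rx": 0, "ry": 0, "rz": 0}, {"dx": 0, "dy": 0, "dz": -6, "rx": 0, "ry": 0, "rz": 0}, {"dx": 0, "dy": 0, "dz": -12, "rx": 0, "ry": 0, "rz": 0}])

```text
t: 3.9
eef_pos: [503.1, 299.8, 253.3]
tcp_rot: [3.141, 0.001, 2.946]
ft_force: [0.4, -0.1, -0.6]
opening: 0.104
```

```bash
python3 -c "
from h import *
go([503,300.2,387],168.7)"
```

```text
tool shift [ 2.0000e-02  4.7000e-01 -1.3366e+02] turn [0.008 0.013 0.016]  now [503.13 299.81 253.34] [1.7995e+02 8.0000e-02 1.6880e+02] F [ 0.45 -0.13 -0.63] M [-0.043 -0.012  0.043] op 0.104 t 3.9 j [ 0.42  0.62  1.8  -0.    0.72 -0.95]
```

>>> play_rows(increments=[{"dx": 0, "dy": 0, "dz": -20, "rx": 0, "ry": 0, "rz": 0}, {"dx": 0, "dy": 0, "dz": -40, "rx": 0, "ry": 0, "rz": 0}, {"dx": 0, "dy": 0, "dz": -60, "rx": 0, "ry": 0, "rz": 0}, {"dx": 0, "dy": 0, "dz": -80, "rx": 0, "ry": 0, "rz": 0}, {"dx": 0, "dy": 0, "dz": -100, "rx": 0, "ry": 0, "rz": 0}, {"dx": 0, "dy": 0, "dz": -120, "rx": 0, "ry": 0, "rz": 0}, {"dx": 0, "dy": 0, "dz": -134, "rx": 0, "ry": 0, "rz": 0}, {"dx": 0, "dy": 0, "dz": -134, "rx": 0, "ry": 0, "rz": 0}])

```text
t: 4.57
eef_pos: [502.9, 300.0, 390.8]
tcp_rot: [3.137, 0.006, 2.946]
ft_force: [0.1, -0.4, -0.0]
opening: 0.102
```

```bash
python3 -c "
from h import *
go([624,-98.3,387],173.9)
s=cam('scene');crop(s['image'],360,180,120,150,4,'pics/f2.png')"
```

```text
tool shift [-196.08 -367.23    3.36] turn [ 0.039  0.057 -0.849]  now [502.93 300.   390.83] [179.75   0.33 168.8 ] F [ 0.09 -0.42 -0.01] M [ 0.055 -0.002  0.005] op 0.102 t 4.5667 j [ 0.43  0.45  1.68  0.    1.01 -0.95]
```

View pics/f2.png

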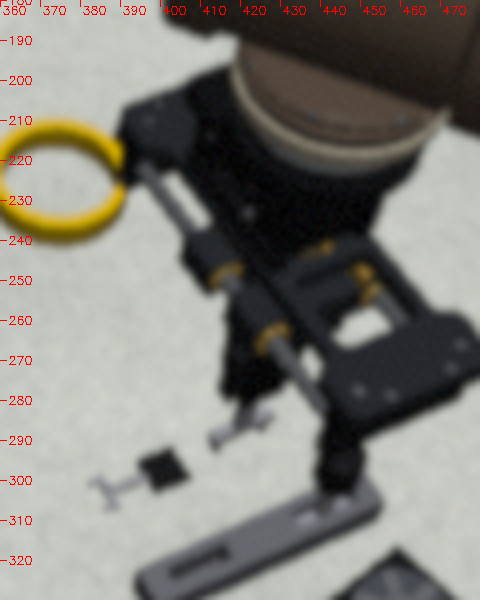

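>>> play_rows(increments=[{"dx": -14, "dy": -26, "dz": 0, "rx": 0, "ry": 0, "rz": 0}, {"dx": -30, "dy": -57, "dz": 0, "rx": 0, "ry": 0, "rz": -0.1}, {"dx": -46, "dy": -87, "dz": 0, "rx": 0, "ry": 0, "rz": -0.2}, {"dx": -62, "dy": -117, "dz": 0, "rx": 0, "ry": 0, "rz": -0.3}, {"dx": -78, "dy": -147, "dz": 0, "rx": 0, "ry": 0, "rz": -0.4}, {"dx": -94, "dy": -177, "dz": 0, "rx": 0, "ry": 0, "rz": -0.5}, {"dx": -110, "dy": -207, "dz": 0, "rx": 0, "ry": 0, "rz": -0.6}, {"dx": -126, "dy": -237, "dz": 0, "rx": 0, "ry": 0, "rz": -0.7}])

```text
t: 5.28
eef_pos: [580.5, 41.3, 387.6]
tcp_rot: [3.139, 0.003, 3.02]
ft_force: [0.7, 0.4, -0.9]
opening: 0.101
```

```bash
python3 -c "
from h import *
go([624,-98.3,387],173.9)"
```

```text
tool shift [ -60.14 -133.3     0.39] turn [ 0.027  0.027 -0.144]  now [580.47  41.31 387.6 ] [1.7984e+02 1.6000e-01 1.7303e+02] F [ 0.75  0.36 -0.87] M [ 0.026  0.004 -0.014] op 0.101 t 5.2833 j [-0.04  0.45  1.69  0.    1.   -1.49]
```

>>> play_rows(increments=[{"dx": -14, "dy": -32, "dz": 0, "rx": 0, "ry": 0, "rz": -0.1}, {"dx": -28, "dy": -62, "dz": 0, "rx": 0, "ry": 0, "rz": -0.14}, {"dx": -42, "dy": -93, "dz": 0, "rx": 0, "ry": 0, "rz": -0.14}, {"dx": -54, "dy": -120, "dz": 0, "rx": 0, "ry": 0, "rz": -0.14}, {"dx": -60, "dy": -133, "dz": 0, "rx": 0.02, "ry": 0.02, "rz": -0.14}, {"dx": -60, "dy": -133, "dz": 0, "rx": 0.02, "ry": 0.02, "rz": -0.14}, {"dx": -60, "dy": -133, "dz": 0, "rx": 0.02, "ry": 0.02, "rz": -0.14}, {"dx": -60, "dy": -133, "dz": 0, "rx": 0.02, "ry": 0.02, "rz": -0.14}])

```text
t: 5.95
eef_pos: [623.6, -96.8, 386.8]
tcp_rot: [3.14, -0.0, 3.035]
ft_force: [0.6, 0.3, -1.3]
opening: 0.103
```

```bash
python3 -c "
from h import *
go([624,-98.3,365],173.9)
t=cam('top');s=cam('scene');np.save('pics/top2.npy',t,allow_pickle=True);np.save('pics/scene2.npy',s,allow_pickle=True)
crop(t['image'],340,120,120,100,6,'pics/g1.png');crop(s['image'],210,140,90,100,6,'pics/g2.png')"
```

```text
tool shift [-0.55 -1.46 21.84] turn [ 0.011 -0.004  0.001]  now [623.61 -96.81 386.84] [ 1.7993e+02 -2.0000e-02  1.7391e+02] F [ 0.63  0.28 -1.33] M [ 0.058 -0.007  0.02 ] op 0.103 t 5.95 j [-0.26  0.52  1.56  0.    1.06 -1.72]
```

View pics/g1.png

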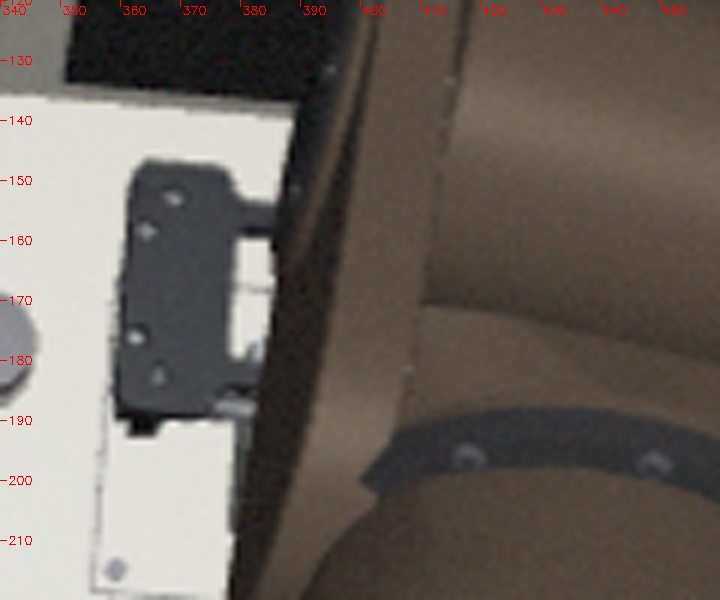

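View pics/g2.png

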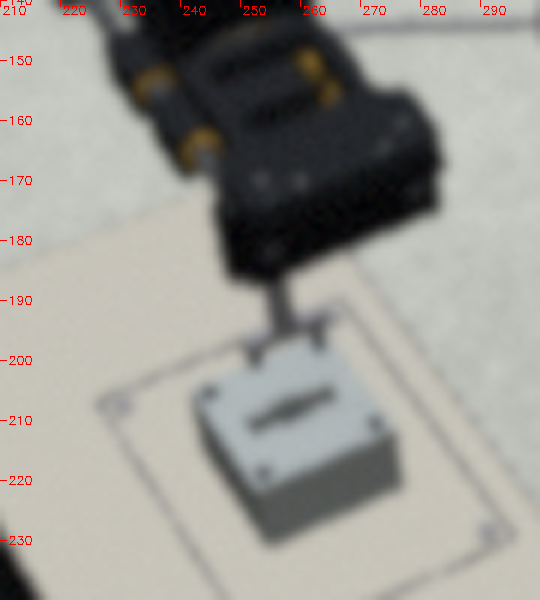

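>>> play_rows(increments=[{"dx": -1.0, "dy": -1.0, "dz": 10, "rx": 0.01, "ry": 0, "rz": 0}, {"dx": -1.0, "dy": -1.0, "dz": 20, "rx": 0.01, "ry": 0, "rz": 0}, {"dx": -1.0, "dy": -1.0, "dz": 25, "rx": 0.01, "ry": 0, "rz": 0}, {"dx": -1.0, "dy": -1.0, "dz": 25, "rx": 0.01, "ry": 0, "rz": 0}, {"dx": -1.0, "dy": -1.0, "dz": 25, "rx": 0.01, "ry": 0, "rz": 0}, {"dx": -1.0, "dy": -1.0, "dz": 25, "rx": 0.01, "ry": 0, "rz": 0}])

```text
t: 6.55
eef_pos: [624.7, -97.6, 362.4]
tcp_rot: [-3.141, 0.0, 3.036]
ft_force: [-0.3, -1.2, -0.9]
opening: 0.104
```

```bash
cat > ov.py <<'E'
from h import *
def keypts(pos,yaw):
    c,s=np.cos(yaw),np.sin(yaw)
    def box(x0,x1,y0,y1,z): return [(x0,y0,z),(x1,y0,z),(x1,y1,z),(x0,y1,z)]
    L=[box(-17,17,-3,3,9),box(-17,17,-3,3,15),box(-15.5,-10.5,-2.5,2.5,0),box(10.5,15.5,-2.5,2.5,0),box(-5,5,-5,5,15),box(-5,5,-5,5,40)]
    return [np.array(l)@np.array([[c,s,0],[-s,c,0],[0,0,1]])+pos for l in L]
def overlay(f,lock,lyaw,save_n):
    st=env.state(); s=cam("scene"); np.save(f"pics/{save_n}.npy",s,allow_pickle=True)
    R=Ro.from_euler("xyz",st["tcp_rot"]).as_matrix(); tip=st["eef_pos"]+R[:,2]*237.3; yaw=st["tcp_rot"][2]
    print("tip",tip.round(2))
    x,y,w,h,k=225,160,60,70,10
    a=cv2.resize(s["image"][y:y+h,x:x+w,::-1],(w*k,h*k),interpolation=cv2.INTER_CUBIC); a=a.copy()
    tr=lambda P:np.int32(((proj(s,P)-[x,y]+.5)*k-.5).round())
    for P in keypts(tip,yaw): cv2.polylines(a,[tr(P)],True,(0,255,0),1)
    c,s_=np.cos(lyaw),np.sin(lyaw); M=np.array([[c,s_,0],[-s_,c,0],[0,0,1]])
    for P in ([(-18.5,-4.5,0),(18.5,-4.5,0),(18.5,4.5,0),(-18.5,4.5,0)],[(-30,-30,0),(30,-30,0),(30,30,0),(-30,30,0)],[(-6.5,-6.5,0),(6.5,-6.5,0),(6.5,6.5,0),(-6.5,6.5,0)]):
        cv2.polylines(a,[tr(np.array(P)@M+lock)],True,(0,0,255),1)
    cv2.imwrite(f,a)
E
python3 -c "
from ov import *
go([624,-98.3,365],173.9)
overlay('pics/i1.png',[625,-97.8,116],np.radians(-6.1),'scene3')"
```

```text
tool shift [ 0.58 -0.75 -2.63] turn [-0.002  0.004  0.009]  now [624.66 -97.62 362.37] [-1.7999e+02  3.0000e-02  1.7396e+02] F [-0.32 -1.22 -0.88] M [ 0.025 -0.034  0.006] op 0.104 t 6.55 j [-0.26  0.54  1.59 -0.    1.01 -1.72]
tip [624.76 -97.67 125.07]
```

View pics/i1.png

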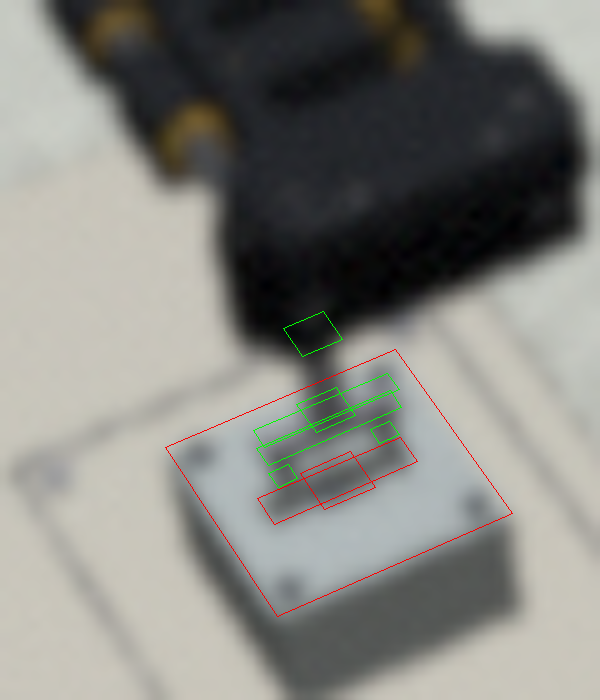

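```bash
cat > ov2.py <<'E'
from ov import *
import sys
def dif(n,f,pos,yaw,x=245,y=185,w=30,h=32,k=24):
    s=load(n);b=load("scene0")
    d=np.abs(s["image"].astype(int)-b["image"]).sum(2).clip(0,255).astype(np.uint8)[y:y+h,x:x+w]
    a=cv2.cvtColor(cv2.resize(d,(w*k,h*k),interpolation=cv2.INTER_CUBIC),cv2.COLOR_GRAY2BGR)
    tr=lambda P:np.int32(((proj(s,P)-[x,y]+.5)*k-.5).round())
    for P in keypts(pos,yaw): cv2.polylines(a,[tr(P)],True,(0,255,0),1)
    cv2.imwrite(f,a)
E
python3 -c "
from ov2 import *
dif('scene3','pics/i2.png',np.array([624.76,-97.67,125.07]),np.radians(173.96))"
```

```text
(no output)
```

View pics/i2.png

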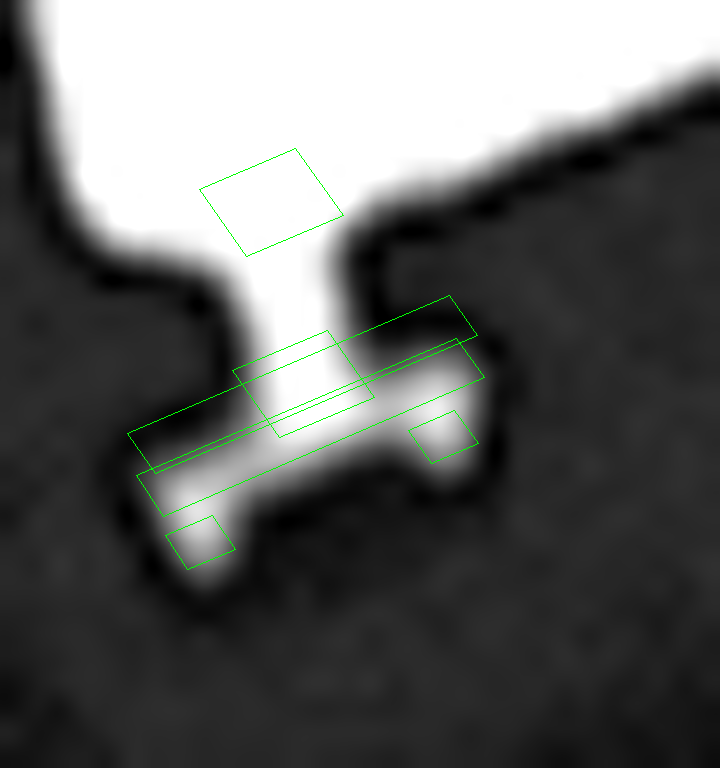

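```bash
cat > fit.py <<'E'
from ov import *
from scipy.optimize import minimize
def parts(pos,yaw):
    c,s=np.cos(yaw),np.sin(yaw);M=np.array([[c,s,0],[-s,c,0],[0,0,1]])
    a=np.linspace(0,2*np.pi,16,endpoint=False)
    cyl=lambda x,r,z,r2,z2:np.r_[np.c_[x+r*np.cos(a),r*np.sin(a),0*a+z],np.c_[x+r2*np.cos(a),r2*np.sin(a),0*a+z2]]
    bx=np.array([(i*17,j*3,z) for i in(-1,1) for j in(-1,1) for z in(9,15)])
    L=[(bx,.6),(cyl(13,2,0,3,2),.75),(cyl(-13,2,0,3,2),.75),(cyl(13,3,2,3,9),.75),(cyl(-13,3,2,3,9),.75),(cyl(0,5,15,5,48),1)]
    return [(P@M+pos,w) for P,w in L]
def render(s,pos,yaw,x,y,w,h,k=8,sig=0.8):
    a=np.zeros((h*k,w*k),np.float32)
    for P,wt in parts(pos,yaw):
        p=((proj(s,P)-[x,y]+.5)*k-.5); cv2.fillConvexPoly(a,cv2.convexHull(np.float32(p)).round().astype(np.int32),1.)
    a=cv2.GaussianBlur(a,(0,0),sig*k); return cv2.resize(a,(w,h),interpolation=cv2.INTER_AREA)
def fit(n,tip,yaw,x=245,y=196,w=30,h=18,bg="scene0"):
    s=load(n);b=load(bg)
    d=np.abs(s["image"].astype(float)-b["image"]).sum(2)[y:y+h,x:x+w]
    d=np.minimum(d,120)
    res=[]
    for dx in np.arange(-4,4.1,.5):
        for dy in np.arange(-4,4.1,.5):
            r=render(s,tip+[dx,dy,0],yaw,x,y,w,h)
            res.append((np.corrcoef(r.ravel(),d.ravel())[0,1],dx,dy))
    res.sort(reverse=True);return res[:5]
E
python3 -c "
from fit import *
for dz in(-3,-2,-1,0,1): print(dz,fit('scene3',np.array([624.76,-97.67,125.07+dz]),np.radians(173.96))[:3])"
```

```text
-3 [(np.float64(0.8853184637957954), np.float64(0.5), np.float64(1.0)), (np.float64(0.8828316782401732), np.float64(0.5), np.float64(0.5)), (np.float64(0.8817933417509617), np.float64(0.5), np.float64(1.5))]
-2 [(np.float64(0.8828269780692332), np.float64(0.5), np.float64(1.5)), (np.float64(0.8815660339484755), np.float64(0.5), np.float64(2.0)), (np.float64(0.8805654282358072), np.float64(1.0), np.float64(2.0))]
-1 [(np.float64(0.8812937867192482), np.float64(1.0), np.float64(2.5)), (np.float64(0.880668895348808), np.float64(1.5), np.float64(2.5)), (np.float64(0.8801292669457786), np.float64(1.0), np.float64(3.0))]
0 [(np.float64(0.8825395100400817), np.float64(1.5), np.float64(3.5)), (np.float64(0.8802326679412349), np.float64(1.5), np.float64(3.0)), (np.float64(0.8790840487198445), np.float64(1.0), np.float64(3.5))]
1 [(np.float64(0.881240859011801), np.float64(2.0), np.float64(4.0)), (np.float64(0.8767046450681554), np.float64(1.5), np.float64(4.0)), (np.float64(0.8757344252629647), np.float64(2.5), np.float64(4.0))]
```

```bash
python3 -c "
from h import *
go([623.4,-100.2,357],173.9)"
```

```text
tool shift [ 0.97 -2.67  5.55] turn [-0.002  0.007  0.009]  now [624.64 -97.65 362.55] [-1.7999e+02  4.0000e-02  1.7395e+02] F [ 0.31 -0.64 -1.13] M [-0.039  0.009  0.076] op 0.102 t 6.6 j [-0.26  0.54  1.59 -0.    1.01 -1.72]
```

>>> play_rows(increments=[{"dx": 1.0, "dy": -2.7, "dz": 0, "rx": 0, "ry": 0, "rz": 0}, {"dx": 1.0, "dy": -2.7, "dz": 2, "rx": 0, "ry": 0, "rz": 0}, {"dx": 1.0, "dy": -2.7, "dz": 4, "rx": 0, "ry": 0, "rz": 0}, {"dx": 1.0, "dy": -2.7, "dz": 5.5, "rx": 0, "ry": 0, "rz": 0}, {"dx": 1.0, "dy": -2.7, "dz": 5.5, "rx": 0, "ry": 0, "rz": 0}, {"dx": 1.0, "dy": -2.7, "dz": 5.5, "rx": 0, "ry": 0, "rz": 0}, {"dx": 1.0, "dy": -2.7, "dz": 5.5, "rx": 0, "ry": 0, "rz": 0}])

```text
t: 7.18
eef_pos: [623.4, -100.2, 357.0]
tcp_rot: [-3.141, 0.001, 3.036]
ft_force: [-0.1, 0.3, 0.1]
opening: 0.1
```

```bash
python3 -c "
from ov2 import *
import fit
go([623.4,-100.2,353],173.9)
overlay('pics/j1.png',[625,-97.8,116],np.radians(-6.1),'scene4')
st=env.state();tip=st['eef_pos']-[0,0,237.3]
dif('scene4','pics/j2.png',tip,st['tcp_rot'][2])
for dz in(-2,-1,0,1): print(dz,fit.fit('scene4',tip+[0,0,dz],st['tcp_rot'][2])[:2])"
```

```text
tool shift [0.01 0.   4.05] turn [-0.002  0.008  0.01 ]  now [ 623.4  -100.2   357.05] [-1.7999e+02  5.0000e-02  1.7396e+02] F [-0.05  0.33  0.14] M [ 0.035 -0.042  0.042] op 0.1 t 7.1833 j [-0.26  0.55  1.6  -0.    1.   -1.73]
tip [ 623.58 -100.27  119.75]
-2 [(np.float64(0.8654980037703036), np.float64(1.0), np.float64(1.5)), (np.float64(0.8650326675248292), np.float64(1.0), np.float64(2.0))]
-1 [(np.float64(0.8663943255446293), np.float64(1.5), np.float64(2.5)), (np.float64(0.8659521542551346), np.float64(1.5), np.float64(3.0))]
0 [(np.float64(0.8664217846834538), np.float64(1.5), np.float64(3.0)), (np.float64(0.8655114790760375), np.float64(1.5), np.float64(3.5))]
1 [(np.float64(0.8641199115053577), np.float64(2.0), np.float64(4.0)), (np.float64(0.86239007387199), np.float64(2.5), np.float64(4.0))]
```

View pics/j1.png

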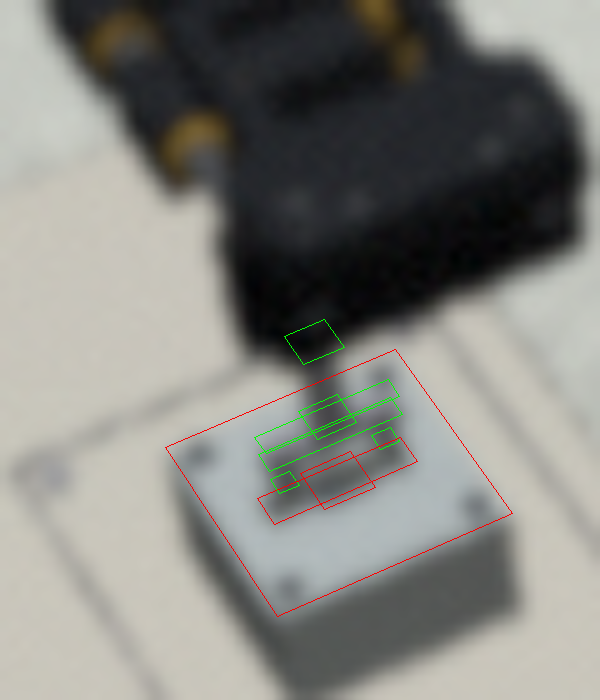

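>>> play_rows(increments=[{"dx": 0, "dy": 0, "dz": 1, "rx": 0, "ry": 0, "rz": 0}, {"dx": 0, "dy": 0, "dz": 2, "rx": 0, "ry": 0, "rz": 0}, {"dx": 0, "dy": 0, "dz": 3, "rx": 0, "ry": 0, "rz": 0}, {"dx": 0, "dy": 0, "dz": 3.5, "rx": 0, "ry": 0, "rz": 0}, {"dx": 0, "dy": 0, "dz": 3.5, "rx": 0, "ry": 0, "rz": 0}, {"dx": 0, "dy": 0, "dz": 3.5, "rx": 0, "ry": 0, "rz": 0}])

```text
t: 7.73
eef_pos: [623.4, -100.2, 353.6]
tcp_rot: [-3.141, 0.001, 3.036]
ft_force: [-0.0, -0.7, 0.1]
opening: 0.102
```

```bash
python3 -c "
from h import *
go([623.4,-100.2,353],173.9)"
```

```text
tool shift [0.02 0.01 0.56] turn [-0.002  0.008  0.009]  now [ 623.42 -100.21  353.56] [-1.7999e+02  5.0000e-02  1.7395e+02] F [-0.03 -0.68  0.08] M [0.041 0.022 0.009] op 0.102 t 7.7333 j [-0.26  0.55  1.6  -0.    0.99 -1.73]
```

Tips now at about 116.3 by the state; no contact yet.

>>> play_rows(increments=[{"dx": 0, "dy": 0, "dz": 0.5, "rx": 0, "ry": 0, "rz": 0}, {"dx": 0, "dy": 0, "dz": 1, "rx": 0, "ry": 0, "rz": 0}, {"dx": 0, "dy": 0, "dz": 1, "rx": 0, "ry": 0, "rz": 0}, {"dx": 0, "dy": 0, "dz": 1, "rx": 0, "ry": 0, "rz": 0}])

```text
t: 8.07
eef_pos: [623.4, -100.2, 352.5]
tcp_rot: [-3.141, 0.001, 3.036]
ft_force: [-1.2, -0.1, -0.6]
opening: 0.105
```

```bash
python3 -c "
from h import *
go([623.4,-100.2,353],173.9)"
```

```text
tool shift [ 0.   -0.   -0.47] turn [-0.002  0.007  0.01 ]  now [ 623.4  -100.2   352.53] [-1.7999e+02  4.0000e-02  1.7396e+02] F [-1.22 -0.07 -0.63] M [ 0.107  0.027 -0.041] op 0.105 t 8.0667 j [-0.26  0.55  1.6  -0.    0.99 -1.73]
```

>>> play_rows(increments=[{"dx": 0, "dy": 0, "dz": 0.5, "rx": 0, "ry": 0, "rz": 0}, {"dx": 0, "dy": 0, "dz": 1, "rx": 0, "ry": 0, "rz": 0}, {"dx": 0, "dy": 0, "dz": 1, "rx": 0, "ry": 0, "rz": 0}, {"dx": 0, "dy": 0, "dz": 1, "rx": 0, "ry": 0, "rz": 0}])

```text
t: 8.4
eef_pos: [623.4, -100.2, 351.5]
tcp_rot: [-3.141, 0.001, 3.036]
ft_force: [0.3, 0.1, -1.2]
opening: 0.105
```

```bash
python3 -c "
from h import *
go([623.4,-100.2,353],173.9)"
```

```text
tool shift [ 0.01 -0.01 -1.5 ] turn [-0.002  0.007  0.009]  now [ 623.41 -100.19  351.5 ] [-1.7999e+02  4.0000e-02  1.7396e+02] F [ 0.26  0.15 -1.24] M [ 0.055  0.023 -0.003] op 0.105 t 8.4 j [-0.26  0.55  1.6  -0.    0.99 -1.73]
```

>>> play_rows(increments=[{"dx": 0, "dy": 0, "dz": 0.7, "rx": 0, "ry": 0, "rz": 0}, {"dx": 0, "dy": 0, "dz": 1.4, "rx": 0, "ry": 0, "rz": 0}, {"dx": 0, "dy": 0, "dz": 2, "rx": 0, "ry": 0, "rz": 0}, {"dx": 0, "dy": 0, "dz": 2, "rx": 0, "ry": 0, "rz": 0}, {"dx": 0, "dy": 0, "dz": 2, "rx": 0, "ry": 0, "rz": 0}])

```text
t: 8.82
eef_pos: [623.4, -100.2, 349.4]
tcp_rot: [-3.141, 0.001, 3.036]
ft_force: [0.6, 0.7, -2.3]
opening: 0.103
```

```bash
python3 -c "
from ov2 import *
go([623.4,-100.2,353],173.9)
overlay('pics/k1.png',[625,-97.8,116],np.radians(-6.1),'scene5')"
```

```text
tool shift [ 0.01  0.   -3.57] turn [-0.002  0.006  0.01 ]  now [ 623.41 -100.2   349.43] [-1.7999e+02  3.0000e-02  1.7396e+02] F [ 0.63  0.67 -2.32] M [-0.008 -0.048  0.025] op 0.103 t 8.8167 j [-0.26  0.56  1.6  -0.    0.98 -1.73]
tip [ 623.54 -100.26  112.13]
```

View pics/k1.png

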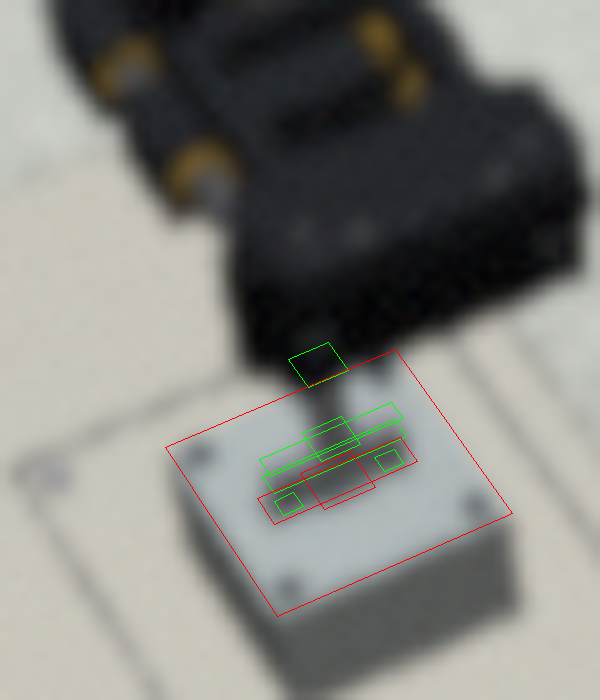

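>>> play_rows(increments=[{"dx": 0, "dy": 0, "dz": 0.7, "rx": 0, "ry": 0, "rz": 0}, {"dx": 0, "dy": 0, "dz": 1.4, "rx": 0, "ry": 0, "rz": 0}, {"dx": 0, "dy": 0, "dz": 2.1, "rx": 0, "ry": 0, "rz": 0}, {"dx": 0, "dy": 0, "dz": 2.8, "rx": 0, "ry": 0, "rz": 0}, {"dx": 0, "dy": 0, "dz": 2.8, "rx": 0, "ry": 0, "rz": 0}])

```text
t: 9.28
eef_pos: [623.4, -100.2, 346.5]
tcp_rot: [-3.141, 0.0, 3.036]
ft_force: [-0.4, 0.6, -1.0]
opening: 0.101
```

>>> play_rows(increments=[{"dx": 0, "dy": 0, "dz": 0.7, "rx": 0, "ry": 0, "rz": 0}, {"dx": 0, "dy": 0, "dz": 1.4, "rx": 0, "ry": 0, "rz": 0}, {"dx": 0, "dy": 0, "dz": 2.1, "rx": 0, "ry": 0, "rz": 0}, {"dx": 0, "dy": 0, "dz": 2.8, "rx": 0, "ry": 0, "rz": 0}, {"dx": 0, "dy": 0, "dz": 2.8, "rx": 0, "ry": 0, "rz": 0}])

```text
t: 9.7
eef_pos: [623.4, -100.2, 343.5]
tcp_rot: [-3.142, 0.0, 3.036]
ft_force: [-0.1, 0.1, -1.1]
opening: 0.101
```

```bash
python3 -c "
from ov2 import *
go([623.4,-100.2,353],173.9)"
```

```text
tool shift [-0.04 -0.01 -9.49] turn [-0.001  0.001  0.01 ]  now [ 623.37 -100.19  343.51] [-1.8000e+02  1.0000e-02  1.7396e+02] F [-0.12  0.07 -1.07] M [0.004 0.009 0.032] op 0.101 t 9.7 j [-0.26  0.56  1.61 -0.    0.97 -1.73]
```

>>> play_rows(increments=[{"dx": 0, "dy": 0, "dz": 0.7, "rx": 0, "ry": 0, "rz": 0}, {"dx": 0, "dy": 0, "dz": 1.4, "rx": 0, "ry": 0, "rz": 0}, {"dx": 0, "dy": 0, "dz": 2.1, "rx": 0, "ry": 0, "rz": 0}, {"dx": 0, "dy": 0, "dz": 2.8, "rx": 0, "ry": 0, "rz": 0}, {"dx": 0, "dy": 0, "dz": 2.8, "rx": 0, "ry": 0, "rz": 0}])

```text
t: 10.12
eef_pos: [623.4, -100.2, 340.5]
tcp_rot: [-3.142, -0.0, 3.036]
ft_force: [1.0, 0.4, -1.4]
opening: 0.105
```

>>> play_rows(increments=[{"dx": 0, "dy": 0, "dz": 0.7, "rx": 0, "ry": 0, "rz": 0}, {"dx": 0, "dy": 0, "dz": 1.4, "rx": 0, "ry": 0, "rz": 0}, {"dx": 0, "dy": 0, "dz": 2.1, "rx": 0, "ry": 0, "rz": 0}, {"dx": 0, "dy": 0, "dz": 2.8, "rx": 0, "ry": 0, "rz": 0}, {"dx": 0, "dy": 0, "dz": 2.8, "rx": 0, "ry": 0, "rz": 0}])

```text
t: 10.53
eef_pos: [623.4, -100.2, 337.6]
tcp_rot: [-3.142, -0.0, 3.036]
ft_force: [-0.3, -0.6, 0.1]
opening: 0.103
```

```bash
python3 -c "
from ov2 import *
go([623.4,-100.2,330.3],173.9)"
```

```text
tool shift [-0.05 -0.01  7.27] turn [-0.    -0.003  0.01 ]  now [ 623.35 -100.18  337.57] [-1.8000e+02 -2.0000e-02  1.7396e+02] F [-0.29 -0.64  0.05] M [0.055 0.036 0.038] op 0.103 t 10.5333 j [-0.26  0.57  1.61 -0.    0.96 -1.73]
```

>>> play_rows(increments=[{"dx": 0, "dy": 0, "dz": 1, "rx": 0, "ry": 0, "rz": 0}, {"dx": 0, "dy": 0, "dz": 2, "rx": 0, "ry": 0, "rz": 0}, {"dx": 0, "dy": 0, "dz": 3, "rx": 0, "ry": 0, "rz": 0}, {"dx": 0, "dy": 0, "dz": 4, "rx": 0, "ry": 0, "rz": 0}, {"dx": 0, "dy": 0, "dz": 4.5, "rx": 0, "ry": 0, "rz": 0}, {"dx": 0, "dy": 0, "dz": 4.5, "rx": 0, "ry": 0, "rz": 0}])

```text
t: 11.03
eef_pos: [623.3, -100.2, 332.9]
tcp_rot: [3.142, -0.0, 3.036]
ft_force: [0.6, 0.7, -1.1]
opening: 0.106
```

>>> play_rows(increments=[{"dx": 0, "dy": 0, "dz": 0.5, "rx": 0, "ry": 0, "rz": 0}, {"dx": 0, "dy": 0, "dz": 1, "rx": 0, "ry": 0, "rz": 0}, {"dx": 0, "dy": 0, "dz": 1.5, "rx": 0, "ry": 0, "rz": 0}, {"dx": 0, "dy": 0, "dz": 1.5, "rx": 0, "ry": 0, "rz": 0}])

```text
t: 11.37
eef_pos: [623.3, -100.2, 331.3]
tcp_rot: [3.142, -0.001, 3.036]
ft_force: [0.2, -0.8, -1.1]
opening: 0.103
```

```bash
python3 -c "
from ov2 import *
go([623.4,-100.2,330.3],173.9)"
```

```text
tool shift [-0.08 -0.03  0.99] turn [ 0.    -0.006  0.01 ]  now [ 623.33 -100.16  331.29] [ 1.8000e+02 -4.0000e-02  1.7396e+02] F [ 0.24 -0.76 -1.13] M [ 0.046  0.025 -0.007] op 0.103 t 11.3667 j [-0.26  0.58  1.62 -0.    0.95 -1.73]
```

>>> play_rows(increments=[{"dx": 0, "dy": 0, "dz": 0.4, "rx": 0, "ry": 0, "rz": 0}, {"dx": 0, "dy": 0, "dz": 0.7, "rx": 0, "ry": 0, "rz": 0}, {"dx": 0, "dy": 0, "dz": 0.7, "rx": 0, "ry": 0, "rz": 0}])

```text
t: 11.62
eef_pos: [623.3, -100.2, 330.5]
tcp_rot: [3.142, -0.001, 3.036]
ft_force: [0.1, -0.6, -1.0]
opening: 0.102
```

>>> play_rows(increments=[{"dx": 0, "dy": 0, "dz": 0.3, "rx": 0, "ry": 0, "rz": 0}, {"dx": 0, "dy": 0, "dz": 0.5, "rx": 0, "ry": 0, "rz": 0}, {"dx": 0, "dy": 0, "dz": 0.5, "rx": 0, "ry": 0, "rz": 0}])

```text
t: 11.87
eef_pos: [623.3, -100.2, 330.3]
tcp_rot: [3.142, -0.0, 3.036]
ft_force: [0.4, -0.2, 1.0]
opening: 0.104
```

>>> play_rows(increments=[{"dx": 0, "dy": 0, "dz": 0.3, "rx": 0, "ry": 0, "rz": 0}, {"dx": 0, "dy": 0, "dz": 0.3, "rx": 0, "ry": 0, "rz": 0}, {"dx": 0, "dy": 0, "dz": 0.3, "rx": 0, "ry": 0, "rz": 0}])

```text
t: 12.12
eef_pos: [623.3, -100.2, 330.3]
tcp_rot: [-3.142, -0.0, 3.036]
ft_force: [-1.4, 0.1, 3.7]
opening: 0.1
```

```bash
python3 -c "
from ov2 import *
go([623.4,-100.2,330.3],173.9)"
```

```text
tool shift [-0.1  -0.01 -0.05] turn [-0.001 -0.001  0.01 ]  now [ 623.3  -100.18  330.25] [-1.8000e+02 -1.0000e-02  1.7396e+02] F [-1.4   0.13  3.68] M [ 0.099  0.301 -0.025] op 0.1 t 12.1167 j [-0.26  0.58  1.62 -0.    0.94 -1.73]
```

>>> play_rows(increments=[{"dx": 0, "dy": 0, "dz": 0.2, "rx": 0, "ry": 0, "rz": 0.5}, {"dx": 0, "dy": 0, "dz": 0.2, "rx": 0, "ry": 0, "rz": 1.0}, {"dx": 0, "dy": 0, "dz": 0.2, "rx": 0, "ry": 0, "rz": 1.5}, {"dx": 0, "dy": 0, "dz": 0.2, "rx": 0, "ry": 0, "rz": 2.0}])

```text
t: 12.45
eef_pos: [623.4, -100.2, 330.3]
tcp_rot: [-3.142, 0.001, 2.824]
ft_force: [-0.8, -1.0, 2.7]
opening: 0.105
```

```bash
python3 -c "
from ov2 import *
go([623.4,-100.2,330.3],173.9)"
```

```text
tool shift [ 0.05  0.02 -0.05] turn [-1.000e-03  7.000e-03 -2.015e+00]  now [ 623.44 -100.24  330.25] [-1.8000e+02  4.0000e-02  1.6181e+02] F [-0.83 -1.01  2.67] M [0.012 0.069 0.02 ] op 0.105 t 12.45 j [-0.26  0.58  1.62 -0.    0.94 -1.52]
```

Turning freely with about 3 N push. On to about 26° off the slot.

>>> play_rows(increments=[{"dx": 0, "dy": 0, "dz": 0.2, "rx": 0, "ry": 0, "rz": 0.5}, {"dx": 0, "dy": 0, "dz": 0.2, "rx": 0, "ry": 0, "rz": 1.0}, {"dx": 0, "dy": 0, "dz": 0.2, "rx": 0, "ry": 0, "rz": 1.5}, {"dx": 0, "dy": 0, "dz": 0.2, "rx": 0, "ry": 0, "rz": 2.0}, {"dx": 0, "dy": 0, "dz": 0.2, "rx": 0, "ry": 0, "rz": 2.3}, {"dx": 0, "dy": 0, "dz": 0.25, "rx": 0, "ry": 0, "rz": 2.3}])

```text
t: 12.95
eef_pos: [623.6, -100.3, 330.2]
tcp_rot: [3.141, 0.001, 2.582]
ft_force: [-0.1, 0.4, 4.1]
opening: 0.11
```

>>> play_rows(increments=[{"dx": 0, "dy": 0, "dz": 0.25, "rx": 0, "ry": 0, "rz": 0.25}, {"dx": 0, "dy": 0, "dz": 0.25, "rx": 0, "ry": 0, "rz": 0.5}, {"dx": 0, "dy": 0, "dz": 0.3, "rx": 0, "ry": 0, "rz": 0.5}, {"dx": 0, "dy": 0, "dz": 0.3, "rx": 0, "ry": 0, "rz": 0.5}])

```text
t: 13.28
eef_pos: [623.6, -100.3, 330.2]
tcp_rot: [3.141, 0.002, 2.531]
ft_force: [-0.2, -0.9, 5.6]
opening: 0.106
```

>>> play_rows(increments=[{"dx": 0, "dy": 0, "dz": 0.25, "rx": 0, "ry": 0, "rz": 0.25}, {"dx": 0, "dy": 0, "dz": 0.25, "rx": 0, "ry": 0, "rz": 0.5}, {"dx": 0, "dy": 0, "dz": 0.3, "rx": 0, "ry": 0, "rz": 0.5}, {"dx": 0, "dy": 0, "dz": 0.3, "rx": 0, "ry": 0, "rz": 0.5}])

```text
t: 13.62
eef_pos: [623.7, -100.3, 330.1]
tcp_rot: [3.141, 0.003, 2.479]
ft_force: [-0.8, 0.0, 5.2]
opening: 0.103
```

```bash
python3 -c "
from ov2 import *
go([623.4,-100.2,330.3],173.9)"
```

```text
tool shift [ 0.31 -0.11 -0.17] turn [ 2.000e-03  2.700e-02 -5.309e+00]  now [ 623.72 -100.3   330.13] [1.7994e+02 1.5000e-01 1.4205e+02] F [-0.77  0.04  5.24] M [0.019 0.157 0.009] op 0.103 t 13.6167 j [-0.26  0.58  1.62 -0.    0.94 -1.17]
```

>>> play_rows(increments=[{"dx": 0, "dy": 0, "dz": 0.2, "rx": 0, "ry": 0, "rz": 0.25}, {"dx": 0, "dy": 0, "dz": 0.2, "rx": 0, "ry": 0, "rz": 0.5}, {"dx": 0, "dy": 0, "dz": 0.2, "rx": 0, "ry": 0, "rz": 0.5}, {"dx": 0, "dy": 0, "dz": 0.2, "rx": 0, "ry": 0, "rz": 0.5}])

```text
t: 13.95
eef_pos: [623.8, -100.3, 330.1]
tcp_rot: [3.14, 0.003, 2.428]
ft_force: [-0.2, -0.1, 5.6]
opening: 0.105
```

>>> play_rows(increments=[{"dx": 0, "dy": 0, "dz": 0.2, "rx": 0, "ry": 0, "rz": 0.25}, {"dx": 0, "dy": 0, "dz": 0.2, "rx": 0, "ry": 0, "rz": 0.5}, {"dx": 0, "dy": 0, "dz": 0.2, "rx": 0, "ry": 0, "rz": 0.5}, {"dx": 0, "dy": 0, "dz": 0.2, "rx": 0, "ry": 0, "rz": 0.5}])

```text
t: 14.28
eef_pos: [623.8, -100.3, 329.9]
tcp_rot: [3.14, 0.003, 2.377]
ft_force: [-0.7, 0.6, 4.2]
opening: 0.105
```

```bash
python3 -c "
from ov2 import *
go([623.4,-100.2,330.3],173.9)"
```

```text
tool shift [ 0.39 -0.2  -0.36] turn [ 5.000e-03  3.400e-02 -6.283e+00]  now [ 623.82 -100.32  329.94] [179.91   0.18 136.2 ] F [-0.66  0.55  4.25] M [-0.073 -0.033  0.004] op 0.105 t 14.2833 j [-0.26  0.58  1.62 -0.    0.94 -1.07]
```

>>> play_rows(increments=[{"dx": 0, "dy": 0, "dz": 0.2, "rx": 0, "ry": 0, "rz": 0.2}, {"dx": 0, "dy": 0, "dz": 0.2, "rx": 0, "ry": 0, "rz": 0.4}, {"dx": 0, "dy": 0, "dz": 0.2, "rx": 0, "ry": 0, "rz": 0.4}, {"dx": 0, "dy": 0, "dz": 0.2, "rx": 0, "ry": 0, "rz": 0.4}])

```text
t: 14.62
eef_pos: [623.8, -100.4, 329.8]
tcp_rot: [3.14, 0.003, 2.337]
ft_force: [-0.6, -0.1, 4.2]
opening: 0.106
```

```bash
python3 -c "
from ov2 import *
go([623.4,-100.2,330.3],173.9)"
```

```text
tool shift [ 0.41 -0.2  -0.52] turn [ 6.000e-03  3.500e-02 -6.671e+00]  now [ 623.83 -100.36  329.78] [179.9    0.18 133.87] F [-0.6 -0.1  4.2] M [-0.022 -0.001  0.021] op 0.106 t 14.6167 j [-0.26  0.58  1.62 -0.    0.94 -1.03]
```

>>> play_rows(increments=[{"dx": 0, "dy": 0, "dz": 0.2, "rx": 0, "ry": 0, "rz": 0.2}, {"dx": 0, "dy": 0, "dz": 0.2, "rx": 0, "ry": 0, "rz": 0.4}, {"dx": 0, "dy": 0, "dz": 0.2, "rx": 0, "ry": 0, "rz": 0.4}, {"dx": 0, "dy": 0, "dz": 0.2, "rx": 0, "ry": 0, "rz": 0.4}])

```text
t: 14.95
eef_pos: [623.8, -100.4, 329.4]
tcp_rot: [3.14, 0.003, 2.295]
ft_force: [-0.5, -0.7, 3.9]
opening: 0.105
```

```bash
python3 -c "
from ov2 import *
go([623.4,-100.2,330.3],173.9)"
```

```text
tool shift [ 0.4  -0.12 -0.92] turn [ 4.000e-03  3.000e-02 -7.065e+00]  now [ 623.76 -100.42  329.38] [1.7991e+02 1.6000e-01 1.3151e+02] F [-0.47 -0.68  3.94] M [-0.227  0.168  0.06 ] op 0.105 t 14.95 j [-0.26  0.58  1.62 -0.    0.94 -0.99]
```

>>> play_rows(increments=[{"dx": 0, "dy": 0, "dz": 0.2, "rx": 0, "ry": 0, "rz": 0.2}, {"dx": 0, "dy": 0, "dz": 0.3, "rx": 0, "ry": 0, "rz": 0.4}, {"dx": 0, "dy": 0, "dz": 0.3, "rx": 0, "ry": 0, "rz": 0.4}])

```text
t: 15.2
eef_pos: [623.8, -100.3, 328.8]
tcp_rot: [3.14, 0.002, 2.252]
ft_force: [0.6, -0.3, 0.4]
opening: 0.103
```

```bash
python3 -c "
from ov2 import *
go([623.4,-100.2,330.3],173.9)"
```

```text
tool shift [ 0.37 -0.23 -1.46] turn [ 7.000e-03  2.900e-02 -7.483e+00]  now [ 623.82 -100.35  328.84] [1.799e+02 1.400e-01 1.290e+02] F [ 0.63 -0.29  0.36] M [ 0.003 -0.286 -0.07 ] op 0.103 t 15.2 j [-0.26  0.58  1.62  0.    0.94 -0.94]
```

Force has gone and z is falling: the pins are over the pockets. Pressing down without turning.

>>> play_rows(increments=[{"dx": 0, "dy": 0, "dz": 0.5, "rx": 0, "ry": 0, "rz": 0}, {"dx": 0, "dy": 0, "dz": 1, "rx": 0, "ry": 0, "rz": 0}, {"dx": 0, "dy": 0, "dz": 1, "rx": 0, "ry": 0, "rz": 0}])

```text
t: 15.45
eef_pos: [623.9, -100.3, 328.2]
tcp_rot: [3.139, 0.003, 2.252]
ft_force: [-0.9, 0.2, 6.7]
opening: 0.106
```

```bash
python3 -c "
from ov2 import *
go([623.4,-100.2,330.3],173.9)"
```

```text
tool shift [ 0.4  -0.28 -2.05] turn [ 0.009  0.035 -7.481]  now [ 623.88 -100.34  328.25] [1.7988e+02 1.7000e-01 1.2901e+02] F [-0.91  0.2   6.74] M [-0.015  0.074 -0.037] op 0.106 t 15.45 j [-0.26  0.58  1.62  0.    0.94 -0.94]
```

>>> play_rows(increments=[{"dx": 0, "dy": 0, "dz": 0.1, "rx": 0, "ry": 0, "rz": 0.2}, {"dx": 0, "dy": 0, "dz": 0.3, "rx": 0, "ry": 0, "rz": 0.4}, {"dx": 0, "dy": 0, "dz": 0.3, "rx": 0, "ry": 0, "rz": 0.4}])

```text
t: 15.7
eef_pos: [623.8, -100.3, 327.6]
tcp_rot: [3.14, 0.002, 2.208]
ft_force: [0.7, -0.6, -0.4]
opening: 0.102
```

```bash
python3 -c "
from ov2 import *
go([623.4,-100.2,330.3],173.9)"
```

```text
tool shift [ 0.33 -0.24 -2.69] turn [ 0.008  0.029 -7.896]  now [ 623.8  -100.32  327.61] [1.7989e+02 1.4000e-01 1.2652e+02] F [ 0.69 -0.58 -0.4 ] M [-0.091 -0.081 -0.027] op 0.102 t 15.7 j [-0.26  0.58  1.62  0.    0.94 -0.9 ]
```

>>> play_rows(increments=[{"dx": 0, "dy": 0, "dz": 0.4, "rx": 0, "ry": 0, "rz": 0}, {"dx": 0, "dy": 0, "dz": 0.8, "rx": 0, "ry": 0, "rz": 0}, {"dx": 0, "dy": 0, "dz": 0.8, "rx": 0, "ry": 0, "rz": 0}])

```text
t: 15.95
eef_pos: [623.8, -100.3, 326.7]
tcp_rot: [3.14, 0.002, 2.208]
ft_force: [0.9, 0.2, 1.9]
opening: 0.11
```

```bash
python3 -c "
from ov2 import *
go([623.4,-100.2,330.3],173.9)"
```

```text
tool shift [ 0.31 -0.28 -3.55] turn [ 0.009  0.029 -7.895]  now [ 623.82 -100.29  326.75] [1.7989e+02 1.3000e-01 1.2653e+02] F [0.95 0.25 1.86] M [-0.051 -0.099 -0.167] op 0.11 t 15.95 j [-0.26  0.58  1.62  0.    0.93 -0.9 ]
```

>>> play_rows(increments=[{"dx": 0, "dy": 0, "dz": 0.5, "rx": 0, "ry": 0, "rz": 0.15}, {"dx": 0, "dy": 0, "dz": 1, "rx": 0, "ry": 0, "rz": 0.15}, {"dx": 0, "dy": 0, "dz": 1, "rx": 0, "ry": 0, "rz": 0.15}])

```text
t: 16.2
eef_pos: [623.8, -100.3, 325.5]
tcp_rot: [3.14, 0.002, 2.193]
ft_force: [0.6, 0.4, 0.3]
opening: 0.105
```

```bash
python3 -c "
from ov2 import *
go([623.4,-100.2,330.3],173.9)"
```

```text
tool shift [ 0.31 -0.26 -4.75] turn [ 8.000e-03  2.700e-02 -8.046e+00]  now [ 623.81 -100.3   325.55] [1.7989e+02 1.2000e-01 1.2562e+02] F [0.65 0.44 0.3 ] M [-0.077 -0.095 -0.018] op 0.105 t 16.2 j [-0.26  0.58  1.62  0.    0.93 -0.89]
```

>>> play_rows(increments=[{"dx": 0, "dy": 0, "dz": 0.5, "rx": 0, "ry": 0, "rz": 0}, {"dx": 0, "dy": 0, "dz": 1, "rx": 0, "ry": 0, "rz": 0}, {"dx": 0, "dy": 0, "dz": 1.5, "rx": 0, "ry": 0, "rz": 0}, {"dx": 0, "dy": 0, "dz": 1.5, "rx": 0, "ry": 0, "rz": 0}])

```text
t: 16.53
eef_pos: [623.8, -100.3, 324.1]
tcp_rot: [3.14, 0.002, 2.193]
ft_force: [0.0, -0.5, 3.7]
opening: 0.101
```

>>> play_rows(increments=[{"dx": 0, "dy": 0, "dz": 0.5, "rx": 0, "ry": 0, "rz": 0}, {"dx": 0, "dy": 0, "dz": 1, "rx": 0, "ry": 0, "rz": 0}, {"dx": 0, "dy": 0, "dz": 1.2, "rx": 0, "ry": 0, "rz": 0}, {"dx": 0, "dy": 0, "dz": 1.2, "rx": 0, "ry": 0, "rz": 0}])

```text
t: 16.87
eef_pos: [623.8, -100.3, 322.9]
tcp_rot: [3.14, 0.002, 2.193]
ft_force: [0.6, 0.4, 4.5]
opening: 0.102
```

```bash
python3 -c "
from ov2 import *
go([623.4,-100.2,330.3],173.9)"
```

```text
tool shift [ 0.33 -0.27 -7.44] turn [ 0.009  0.029 -8.046]  now [ 623.83 -100.31  322.87] [1.7989e+02 1.3000e-01 1.2562e+02] F [0.59 0.36 4.53] M [-0.094  0.073 -0.085] op 0.102 t 16.8667 j [-0.26  0.59  1.63  0.    0.93 -0.89]
```

>>> play_rows(increments=[{"dx": 0, "dy": 0, "dz": 0.4, "rx": 0, "ry": 0, "rz": 0.1}, {"dx": 0, "dy": 0, "dz": 0.8, "rx": 0, "ry": 0, "rz": 0.1}, {"dx": 0, "dy": 0, "dz": 1.0, "rx": 0, "ry": 0, "rz": 0.1}, {"dx": 0, "dy": 0, "dz": 1.0, "rx": 0, "ry": 0, "rz": 0.1}])

```text
t: 17.2
eef_pos: [623.8, -100.3, 321.7]
tcp_rot: [3.14, 0.002, 2.182]
ft_force: [0.8, -0.6, 0.9]
opening: 0.102
```

```bash
python3 -c "
from ov2 import *
go([623.4,-100.2,330.3],173.9)"
```

```text
tool shift [ 0.32 -0.29 -8.64] turn [ 8.000e-03  2.600e-02 -8.145e+00]  now [ 623.84 -100.31  321.66] [1.7989e+02 1.2000e-01 1.2503e+02] F [ 0.81 -0.59  0.92] M [-0.044 -0.054 -0.109] op 0.102 t 17.2 j [-0.26  0.59  1.63  0.    0.92 -0.88]
```

>>> play_rows(increments=[{"dx": 0, "dy": 0, "dz": 0.3, "rx": 0, "ry": 0, "rz": 0}, {"dx": 0, "dy": 0, "dz": 0.5, "rx": 0, "ry": 0, "rz": 0}, {"dx": 0, "dy": 0, "dz": 0.5, "rx": 0, "ry": 0, "rz": 0}])

```text
t: 17.45
eef_pos: [623.8, -100.3, 321.4]
tcp_rot: [3.14, 0.002, 2.182]
ft_force: [-0.5, -0.8, 4.6]
opening: 0.102
```

>>> play_rows(increments=[{"dx": 0, "dy": 0, "dz": 0.3, "rx": 0, "ry": 0, "rz": 0}, {"dx": 0, "dy": 0, "dz": 0.4, "rx": 0, "ry": 0, "rz": 0}, {"dx": 0, "dy": 0, "dz": 0.4, "rx": 0, "ry": 0, "rz": 0}])

```text
t: 17.7
eef_pos: [623.8, -100.3, 321.3]
tcp_rot: [3.139, 0.002, 2.182]
ft_force: [-0.6, -0.4, 7.1]
opening: 0.099
```

```bash
python3 -c "
from ov2 import *
go([623.4,-100.2,330.3],173.9)"
```

```text
tool shift [ 0.29 -0.25 -8.96] turn [ 0.009  0.03  -8.145]  now [ 623.8  -100.3   321.34] [1.7988e+02 1.4000e-01 1.2503e+02] F [-0.57 -0.36  7.06] M [-0.011  0.245 -0.073] op 0.099 t 17.7 j [-0.26  0.59  1.63  0.    0.92 -0.88]
```

>>> play_rows(increments=[{"dx": 0, "dy": 0, "dz": 0, "rx": 0, "ry": 0, "rz": -0.5}, {"dx": 0, "dy": 0, "dz": 0, "rx": 0, "ry": 0, "rz": -1.0}, {"dx": 0.1, "dy": -0.1, "dz": 0, "rx": 0, "ry": 0, "rz": -1.5}, {"dx": 0.1, "dy": -0.1, "dz": 0, "rx": 0, "ry": 0, "rz": -2.0}])

```text
t: 18.03
eef_pos: [623.8, -100.2, 321.4]
tcp_rot: [3.139, 0.003, 2.394]
ft_force: [1.9, 1.1, 3.2]
opening: 0.105
```

```bash
python3 -c "
from ov2 import *
go([623.4,-100.2,321.3],173.9)"
```

```text
tool shift [ 0.24 -0.28  0.07] turn [ 0.011  0.035 -6.122]  now [ 623.77 -100.16  321.37] [179.88   0.18 137.17] F [1.88 1.14 3.23] M [ 0.258 -0.287 -0.15 ] op 0.105 t 18.0333 j [-0.26  0.59  1.63  0.    0.92 -1.09]
```

>>> play_rows(increments=[{"dx": 0, "dy": 0, "dz": 0, "rx": 0, "ry": 0, "rz": -0.5}, {"dx": 0.05, "dy": -0.05, "dz": 0, "rx": 0, "ry": 0, "rz": -1.0}, {"dx": 0.1, "dy": -0.1, "dz": 0, "rx": 0, "ry": 0, "rz": -1.5}, {"dx": 0.1, "dy": -0.1, "dz": 0.05, "rx": 0, "ry": 0.01, "rz": -2.0}, {"dx": 0.1, "dy": -0.1, "dz": 0.05, "rx": 0, "ry": 0.01, "rz": -2.5}, {"dx": 0.1, "dy": -0.1, "dz": 0.05, "rx": 0, "ry": 0.01, "rz": -3.0}])

```text
t: 18.53
eef_pos: [623.9, -100.0, 321.4]
tcp_rot: [3.14, 0.004, 2.711]
ft_force: [2.3, 2.3, 2.1]
opening: 0.103
```

```bash
python3 -c "
from ov2 import *
go([623.4,-100.2,321.3],173.9)"
```

```text
tool shift [ 0.36 -0.36  0.09] turn [ 0.013  0.036 -3.099]  now [ 623.88 -100.02  321.39] [179.89   0.2  155.31] F [2.34 2.33 2.07] M [ 0.415 -0.563 -0.119] op 0.103 t 18.5333 j [-0.26  0.59  1.63  0.    0.92 -1.4 ]
```

>>> play_rows(increments=[{"dx": 0, "dy": 0, "dz": 0, "rx": 0, "ry": 0, "rz": -0.5}, {"dx": 0, "dy": 0, "dz": 0, "rx": 0, "ry": 0, "rz": -1.0}, {"dx": 0, "dy": 0, "dz": 0, "rx": 0, "ry": 0, "rz": -1.5}, {"dx": 0, "dy": 0, "dz": 0.05, "rx": 0, "ry": 0.01, "rz": -2.0}, {"dx": 0, "dy": 0, "dz": 0.05, "rx": 0, "ry": 0.01, "rz": -2.5}, {"dx": 0, "dy": 0, "dz": 0.05, "rx": 0, "ry": 0.02, "rz": -3.0}, {"dx": 0, "dy": 0, "dz": 0.05, "rx": 0, "ry": 0.02, "rz": -3.1}, {"dx": 0, "dy": 0, "dz": 0.05, "rx": 0, "ry": 0.02, "rz": -3.1}])

```text
t: 19.2
eef_pos: [624.1, -99.8, 321.4]
tcp_rot: [3.14, 0.003, 3.034]
ft_force: [3.9, 2.2, 2.3]
opening: 0.103
```

```bash
python3 -c "
from ov2 import *
go([623.4,-100.2,321.3],173.9)"
```

```text
tool shift [ 0.69 -0.44  0.1 ] turn [ 0.014  0.028 -0.006]  now [624.13 -99.84 321.4 ] [1.7992e+02 1.7000e-01 1.7386e+02] F [3.92 2.18 2.31] M [ 0.615 -0.813 -0.06 ] op 0.103 t 19.2 j [-0.26  0.59  1.63  0.    0.92 -1.73]
```

>>> play_rows(increments=[{"dx": 0, "dy": 0, "dz": 0, "rx": 0, "ry": 0, "rz": -0.03}, {"dx": 0, "dy": 0, "dz": 0, "rx": 0, "ry": 0, "rz": -0.03}, {"dx": 0, "dy": 0, "dz": 0, "rx": 0, "ry": 0, "rz": 0}, {"dx": 0, "dy": 0, "dz": 0, "rx": 0, "ry": 0, "rz": 0}])

```text
t: 19.53
eef_pos: [624.1, -99.8, 321.4]
tcp_rot: [3.14, 0.003, 3.034]
ft_force: [2.6, 1.7, 1.9]
opening: 0.101
```

```bash
python3 -c "
from ov2 import *
go([623.4,-100.2,321.3],173.9)
overlay('pics/l1.png',[625,-97.8,116],np.radians(-6.1),'scene6')"
```

```text
tool shift [ 0.7  -0.44  0.08] turn [ 0.014  0.029 -0.014]  now [624.15 -99.84 321.38] [179.91   0.18 173.82] F [2.59 1.71 1.88] M [ 0.49  -0.565 -0.11 ] op 0.101 t 19.5333 j [-0.26  0.59  1.63  0.    0.92 -1.73]
tip [624.91 -99.57  84.09]
```

View pics/l1.png

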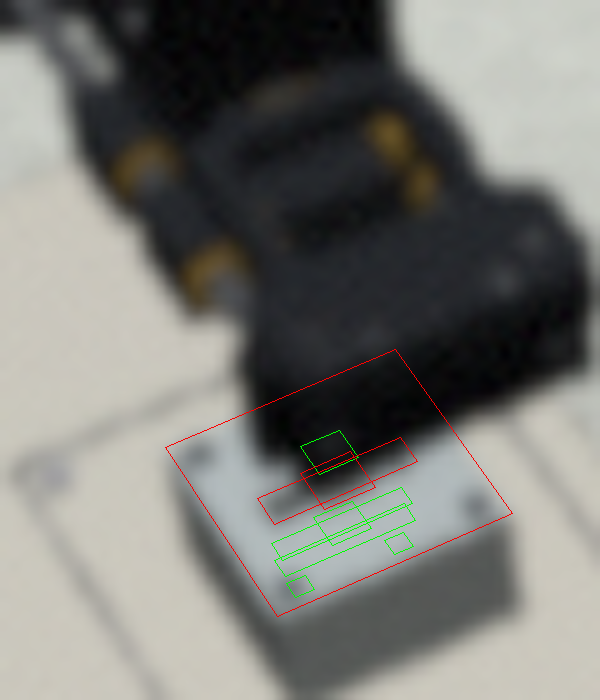

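>>> play_rows(increments=[{"dx": 0, "dy": 0, "dz": 0, "rx": 0, "ry": 0, "rz": 0}, {"dx": 0, "dy": 0, "dz": 0, "rx": 0, "ry": 0, "rz": 0}, {"dx": 0, "dy": 0, "dz": 0, "rx": 0, "ry": 0, "rz": 0}, {"dx": 0, "dy": 0, "dz": 0, "rx": 0, "ry": 0, "rz": 0}, {"dx": 0, "dy": 0, "dz": 0, "rx": 0, "ry": 0, "rz": 0}, {"dx": 0, "dy": 0, "dz": 0, "rx": 0, "ry": 0, "rz": 0}], fingers=0.5)

```text
t: 20.08
eef_pos: [624.1, -99.9, 321.3]
tcp_rot: [3.14, 0.003, 3.034]
ft_force: [-0.2, -0.2, -0.2]
opening: 0.461
```

```bash
python3 -c "
from ov2 import *
go([623.4,-100.2,420],173.9)"
```

```text
tool shift [  0.38  -0.24 -98.68] turn [ 0.014  0.026 -0.012]  now [624.08 -99.89 321.32] [1.7992e+02 1.6000e-01 1.7383e+02] F [-0.17 -0.2  -0.18] M [ 0.078  0.007 -0.009] op 0.461 t 20.0833 j [-0.26  0.59  1.63  0.    0.92 -1.73]
```

>>> play_rows(increments=[{"dx": 0, "dy": 0, "dz": -5, "rx": 0, "ry": 0, "rz": 0}, {"dx": 0, "dy": 0, "dz": -15, "rx": 0, "ry": 0, "rz": 0}, {"dx": 0, "dy": 0, "dz": -30, "rx": 0, "ry": 0, "rz": 0}, {"dx": 0, "dy": 0, "dz": -45, "rx": 0, "ry": 0, "rz": 0}, {"dx": 0, "dy": 0, "dz": -65, "rx": 0, "ry": 0, "rz": 0}, {"dx": 0, "dy": 0, "dz": -85, "rx": 0, "ry": 0, "rz": 0}, {"dx": 30, "dy": 0, "dz": -100, "rx": 0, "ry": 0, "rz": 0}, {"dx": 60, "dy": 10, "dz": -100, "rx": 0, "ry": 0, "rz": 0}])

```text
t: 20.75
eef_pos: [565.0, -84.4, 424.5]
tcp_rot: [3.141, 0.008, 3.033]
ft_force: [0.0, -0.3, 0.6]
opening: 0.498
```

>>> play_rows(increments=[{"dx": 10, "dy": 30, "dz": 0, "rx": 0, "ry": 0, "rz": 0}, {"dx": 20, "dy": 60, "dz": 0, "rx": 0, "ry": 0, "rz": 0}, {"dx": 30, "dy": 90, "dz": 0, "rx": 0, "ry": 0, "rz": 0}, {"dx": 40, "dy": 120, "dz": 0, "rx": 0, "ry": 0, "rz": 0}, {"dx": 50, "dy": 150, "dz": 0, "rx": 0, "ry": 0, "rz": 0}, {"dx": 60, "dy": 180, "dz": 0, "rx": 0, "ry": 0, "rz": 0}, {"dx": 60, "dy": 190, "dz": 0, "rx": 0, "ry": 0, "rz": 0}, {"dx": 60, "dy": 190, "dz": 0, "rx": 0, "ry": 0, "rz": 0}])

```text
t: 21.42
eef_pos: [525.6, 112.8, 425.0]
tcp_rot: [3.141, 0.009, 3.036]
ft_force: [-0.8, -0.9, 0.6]
opening: 0.497
```

```bash
python3 -c "
from ov2 import *
go([623.4,-100.2,420],173.9)
t=cam('top');s=cam('scene');np.save('pics/top7.npy',t,allow_pickle=True);np.save('pics/scene7.npy',s,allow_pickle=True)
save(t,'pics/top7.png')
crop(t['image'],365,160,50,55,12,'pics/m1.png');crop(s['image'],230,170,55,65,9,'pics/m2.png')"
```

```text
tool shift [-119.62 -201.54    6.  ] turn [0.007 0.087 0.01 ]  now [525.6  112.81 425.04] [179.96   0.52 173.96] F [-0.77 -0.87  0.63] M [-0.001  0.    -0.036] op 0.497 t 21.4167 j [ 0.09  0.34  1.75 -0.    1.04 -1.38]
```

View pics/m1.png

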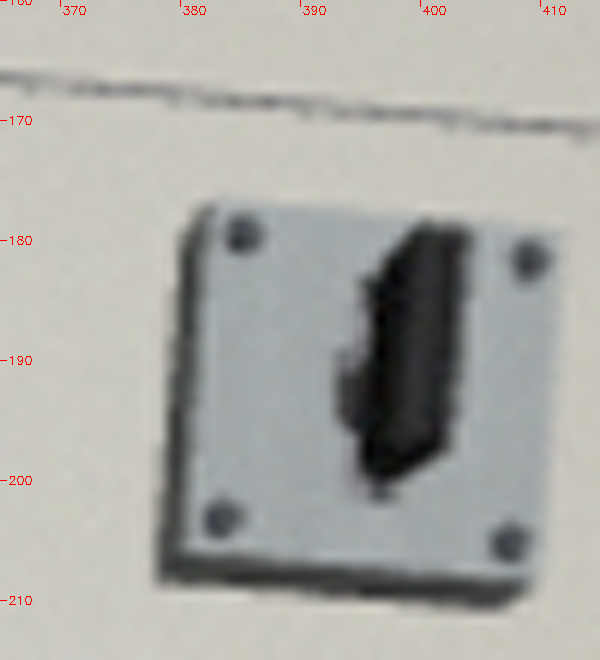

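View pics/m2.png

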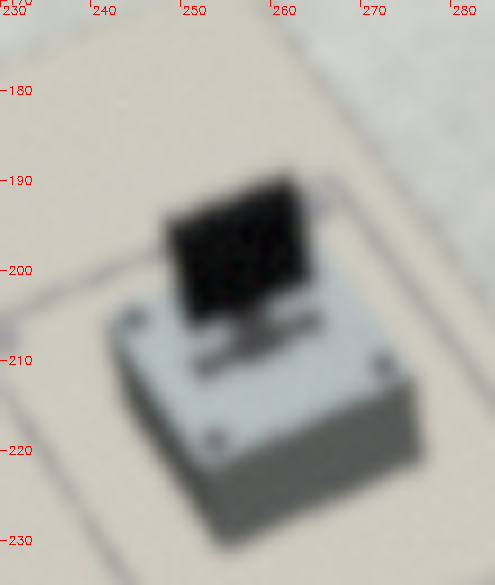

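View pics/top7.png

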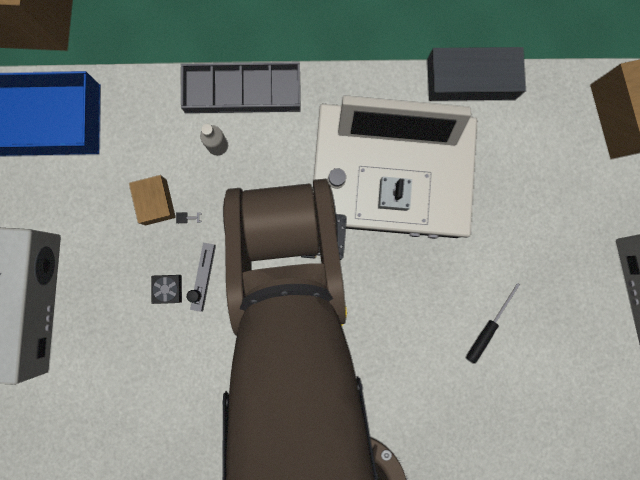

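```bash
python3 -c "
from h import *
t=load('top7');s=load('scene7')
yaw=np.radians(-6.1);M=np.array([[np.cos(yaw),np.sin(yaw)],[-np.sin(yaw),np.cos(yaw)]])
B=np.array([(-18,-5),(18,-5),(18,5),(-18,5)])@M
def dr(c,x,y,w,h,k,f,xy):
    a=cv2.resize(c['image'][y:y+h,x:x+w,::-1],(w*k,h*k),interpolation=cv2.INTER_CUBIC)
    for z,col in((168,(0,255,0)),(132,(0,255,255))):
        p=((proj(c,np.c_[B+xy,[z]*4])-[x,y]+.5)*k-.5).round().astype(np.int32);cv2.polylines(a,[p],True,col,1)
    return a
cv2.imwrite('pics/n.png',np.hstack([dr(t,380,165,35,45,11,'',[622.6,-99.1]),dr(s,240,180,35,45,11,'',[625.,-97.8])]))
"
```

```text
(no output)
```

View pics/n.png

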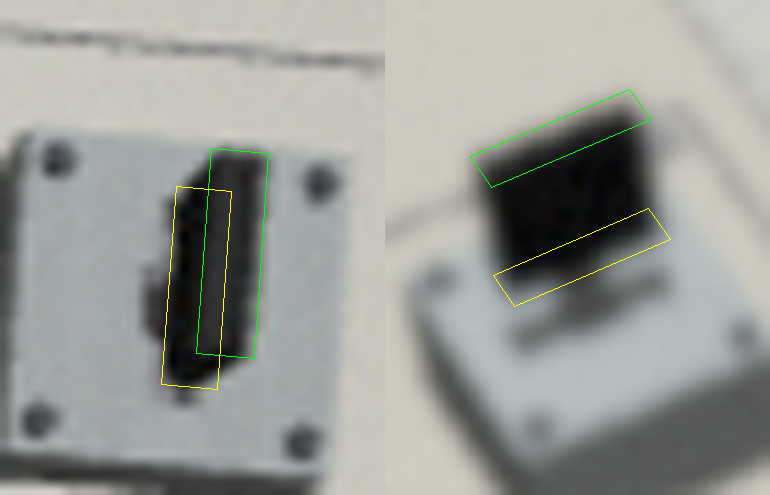

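```bash
python3 -c "
from h import *
print(env.job_done())"
```

```text
the job is handed in; nothing more can be done
None
```

The job is done and handed in at about 21.5 s. The two-pin key stands fully down in the lock, in line with the keyhole, with the gripper clear of it.

**What I did:**
- I took the upright flat-handled key from its stand.
- I put its foot through the keyhole; the insertion showed no contact force.
- I found the top of the core at the expected height.
- I turned the key to one side under about 3–6 N of push. The pins began to catch at about 38° and dropped in at about 47–49°.
- The key went down the expected 9 mm, pushed with at most about 7 N. The turn back to the slot met a steady resistance of about 0.06–0.15 N m.

**Last checks:**
- The gripper sat at the seated height, with the pin tips about 84 mm above the table.
- In both pictures the handle's outline fits a fully seated key in line with the slot, to about 1°.
- In the last top view the bystanders it shows are where they were. The arm hid the tape and one of the small spare keys in that picture, so those two were not checked.

**Where checks disagreed:**
- The two cameras differed by about 2 mm on the lock's position. I started from a position about 1–2 mm off either reading, and the insertion bore it out.
- The drop-in angle was a few degrees past the stated 31–45° range. This is probably the fit between pin and pocket, or a slight turn of the core during the search.
- There was a sideways load of about 3–4 N on the gripper at the end of the turn, which went away on release.

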